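# Put away the T-stops and spacer plates of a welding table

### The job

Put the fixture kit away: hang every upright T-stop that stands on the table by its window on the jig tree, one to each free branch, turning the tree (it has a bar handle on top) so that a free branch faces the open front of the guard for each one; and slide both aluminium spacer plates fully home, each into the slot of the rack that matches its width. Two or three stops are out; the order is free; leave everything hanging still and the other things on the table where they are.

Things in the scene. Friction and masses are not known exactly. Their poses are not given: they have to be found in the camera images.
- tree_base: fixed stand of the jig tree: a grey sheet-steel guard about 270 mm wide, walls 110 mm high on its sides and back, open only at its front. Origin on the tree's turning axis at table height; the guard's open front looks along its own -x (roughly toward the robot), z up. The side walls reach 60 mm in front of the axis.
- tree (a joint): angle of the tree about its vertical axis (rad, counter-clockwise from above; over a full turn either way). Stays where left (friction 0.12 N m). Five level steel branches 72 degrees apart on a post 26 mm thick. At 0 branch_a faces the open front. Counter-clockwise from above: branch_a (free), a branch taken by a pinned-on dark block, branch_b (free), another taken, branch_c (free).
- tree_grip (a point): on the tree's axis, at the top of its black bar handle: bar 50 mm long, 12 mm thick, 30 mm high (z 166 to 196 mm), its length along this frame's x axis; it turns with the tree. Below it a disc 52 mm across (158 to 166 mm).
- branch_a (a point): seat of a free branch: middle of its hanging length, 81 mm from the tree's axis, on top of the 12 mm round bar (top 126 mm above the table). The bar runs level out to 112 mm from the axis, its end then turns up to 139 mm height (outermost 122 mm); a 36 mm disc at 46 to 50 mm from the axis keeps parts off the post.
- branch_b (a point): seat of a free branch: middle of its hanging length, 81 mm from the tree's axis, on top of the 12 mm round bar (top 126 mm above the table). The bar runs level out to 112 mm from the axis, its end then turns up to 139 mm height (outermost 122 mm); a 36 mm disc at 46 to 50 mm from the axis keeps parts off the post.
- branch_c (a point): seat of a free branch: middle of its hanging length, 81 mm from the tree's axis, on top of the 12 mm round bar (top 126 mm above the table). The bar runs level out to 112 mm from the axis, its end then turns up to 139 mm height (outermost 122 mm); a 36 mm disc at 46 to 50 mm from the axis keeps parts off the post.
- rack: fixed grey plate rack, 82 mm deep (x), 146 mm wide (y), 52 mm high; origin at the centre of its underside (ribs not counted), the two slot mouths in its front face look along its own -x (roughly toward the robot).
- bay_wide (a point): centre of the lower edge of the mouth of the wide slot: slot 60 mm wide, 16 mm high, 74 mm deep to its closed end, floor 30 mm above the table; it runs level along this frame's +x (into the rack). Before the mouth a support rib 24 mm wide, level with the slot's floor, stands out 28 mm along its middle. Seen by the robot it is the right one.
- bay_narrow (a point): centre of the lower edge of the mouth of the narrow slot: slot 42 mm wide, 16 mm high, 74 mm deep to its closed end, floor 30 mm above the table; it runs level along this frame's +x (into the rack). Before the mouth a support rib 16 mm wide, level with the slot's floor, stands out 28 mm along its middle. Seen by the robot it is the left one.
- stop_a: bare steel T-stop (0.3 to 0.5 kg), upright as found: foot 50 x 50 x 14 mm, on its middle an upright plate 10 mm thick (along its own x), 48 mm wide (y), up to 102 mm height. Window in the plate 28 mm wide, from 36 to 76 mm above the underside; the 26 mm bar above the window is the place to grip. Origin at the centre of the underside. May be absent (None).
- stop_a_eye (a point): middle of the upper edge of that stop's window, 76 mm above its underside; rests on the branch when hung.
- stop_b: bare steel T-stop (0.3 to 0.5 kg), upright as found: foot 50 x 50 x 14 mm, on its middle an upright plate 10 mm thick (along its own x), 48 mm wide (y), up to 102 mm height. Window in the plate 28 mm wide, from 36 to 76 mm above the underside; the 26 mm bar above the window is the place to grip. Origin at the centre of the underside. May be absent (None).
- stop_b_eye (a point): middle of the upper edge of that stop's window, 76 mm above its underside; rests on the branch when hung.
- stop_c: bare steel T-stop (0.3 to 0.5 kg), upright as found: foot 50 x 50 x 14 mm, on its middle an upright plate 10 mm thick (along its own x), 48 mm wide (y), up to 102 mm height. Window in the plate 28 mm wide, from 36 to 76 mm above the underside; the 26 mm bar above the window is the place to grip. Origin at the centre of the underside. May be absent (None).
- stop_c_eye (a point): middle of the upper edge of that stop's window, 76 mm above its underside; rests on the branch when hung.
- plate_wide: flat bare aluminium spacer plate 110 mm (x) x 56 mm (y) x 12 mm, lying flat; origin at the centre of its underside; 0.1 to 0.25 kg; both ends and both faces alike. 36 mm of it stand out of the slot when it is fully home.
- plate_narrow: flat bare aluminium spacer plate 110 mm (x) x 38 mm (y) x 12 mm, lying flat; origin at the centre of its underside; 0.1 to 0.25 kg; both ends and both faces alike. 36 mm of it stand out of the slot when it is fully home.
- pipe_tee: bystander: welded pipe tee 120 mm long lying down, origin at its middle; to be left alone
- wrench: bystander: 150 mm wrench lying; to be left alone
- bolt0: bystander: standing bolt 56 mm high, 40 mm head; to be left alone
- bolt1: bystander: standing bolt 56 mm high, 40 mm head; to be left alone
- square_tube: bystander: 140 x 25 x 25 mm length of square tube; to be left alone
- scissors: bystander: scissors with red grips on a paper pad; to be left alone
- hex_socket: bystander: steel socket 30 x 30 x 35 mm; to be left alone
Things that resemble listed ones, but are neither listed nor needed, are in the scene too. What is shaped like the stop_c but blue or orange is not meant.

How it is judged:
At the end, for the whole second after the job is handed in: Each stop present hangs on its own free branch: window's upper edge within 32 mm (level) of the branch's seat, 116 to 138 mm high, tilt under 0.3 rad. Each plate is in the slot of its width, in line to 0.1 rad, within 5 mm of home. All at rest ((horizontal distance between stop_a_eye and branch_a below 0.032 m or horizontal distance between stop_a_eye and branch_b below 0.032 m or horizontal distance between stop_a_eye and branch_c below 0.032 m) and height (world z) of stop_a_eye between 0.116 and 0.138 m and angle between each of stop_a, stop_b, stop_c's own z axis and vertical below 0.3 rad and linear speed of each of stop_a, stop_b, stop_c, plate_wide, plate_narrow below 0.05 m/s and (horizontal distance between stop_b_eye and branch_a below 0.032 m or horizontal distance between stop_b_eye and branch_b below 0.032 m or horizontal distance between stop_b_eye and branch_c below 0.032 m) and height (world z) of stop_b_eye between 0.116 and 0.138 m and (horizontal distance between stop_c_eye and branch_a below 0.032 m or horizontal distance between stop_c_eye and branch_b below 0.032 m or horizontal distance between stop_c_eye and branch_c below 0.032 m) and height (world z) of stop_c_eye between 0.116 and 0.138 m and horizontal distance between stop_a_eye and stop_b_eye above 0.06 m and horizontal distance between each of stop_a_eye, stop_b_eye and stop_c_eye above 0.06 m and x of plate_wide in the frame of bay_wide between 0.013 and 0.024 m and y of plate_wide in the frame of bay_wide between -0.006 and 0.006 m and z of plate_wide in the frame of bay_wide between -0.003 and 0.018 m and angle between the x axis of plate_wide and the x axis of bay_wide, either way round below 0.1 rad and x of plate_narrow in the frame of bay_narrow between 0.013 and 0.024 m and y of plate_narrow in the frame of bay_narrow between -0.006 and 0.006 m and z of plate_narrow in the frame of bay_narrow between -0.003 and 0.018 m and angle between the x axis of plate_narrow and the x axis of bay_narrow, either way round below 0.1 rad and velocity of joint tree between -0.1 and 0.1 rad/s); the robot touches nothing.
It fails at once if one of the bystanders (pipe tee, wrench, bolts, tube, scissors, socket) is moved more than 30 mm (distance of any of pipe_tee, wrench, bolt0, bolt1, square_tube, scissors, hex_socket from where it was at the start of the episode above 0.03 m).
Of stop_a, stop_b, stop_c only 2 to 3 are there at a start; the rules pass over those that are not, and their reading is None.
At some moment in a run one of plate_wide, plate_narrow, stop_a, stop_b, stop_c may be knocked a few centimetres aside while the robot is not near it.
Once in a run the grip may slacken for a moment while it holds something.
It also fails if it takes over 210 s, if anything falls off the work surface, if the arm or the gripper's body presses on something with over 40 N, if the wrist force passes 120 N, or if a joint passes its speed limit or range.

### The arm

A 7-joint arm with a two-finger parallel gripper is mounted at the origin on the work surface. World frame = base frame: x ahead of the robot, y to its left, z up, the work surface at z = 0. Lengths are in m, angles in rad, forces in N, time in s.
With the tool pointing down it reaches from about 0.425 to 0.875 m from the base axis. Payload 9.9 kg.
Tool frame: the origin (TCP) lies at the very end of the fingers, on their centre line; the grasp point (between the pads) lies 19 mm behind it (grasp_offset is the distance from the TCP to the grasp point, in m); z points along the fingers, y is the line along which they close (so a half turn about z gives the same grasp; the last joint's range is limited). The gripper opens to 85 mm and grips with 20 to 120 N. Pads are 22 mm wide; open, the fingers measure 114 mm over their backs; the gripper's body (76 mm by 85 mm) begins 54 mm behind the grasp point. The pads swing forward as they close: fully open they stand 13 mm farther back than shut.
Start: joints at [-1.404, 0.576, 0.025, 1.437, -0.015, 1.129, -0.057], TCP at [0.168, 0.654, 0.194] pointing down, gripper open.
Joint ranges: [-2.76, 2.76], [-0.34, 2.15], [-1.52, 1.57], [0.19, 2.46], [-1.09, 4.23], [0.17, 1.99], [-2.82, 2.82]. Speed limits (rad/s): [2.22, 2.22, 3.01, 3.01, 3.14, 3.14, 3.14].

### API

Orientations are given as a unit quaternion [w, x, y, z].
In Python, from bench import * gives the robot as it stands.
- The arm moves only by the tool drive_tool, never from a script. Its argument "targets" is text: rows parted by semicolons, each of 7 numbers parted by spaces: the shift along the tool's x, y, z in mm, then the turn, a rotation vector about the tool's x, y, z in units of 6 degrees (1.0 is 6 degrees), then the finger opening in mm, from 0 to 85.4. A call has 1 to 8 rows; each row is the pose to reach, as a shift and turn from the pose commanded when the call began, along the tool's axes at that moment; what a row does not reach only later rows make up. A row lasts 1/10 s, in which the tool goes at most 50 mm and 8.59 degrees, less where a joint would pass 70% of its speed; a pose out of reach is approached as far as the arm can. A call with a gripper value outside its range is refused whole. The fingers move at their own pace and stop on an object; "force" is the grip in N (left out, the last holds). Time passes only in rows, so rows that repeat a pose let the fingers close. It gives the time, the measured TCP pose, the force, the opening and the grip force at its end, in the units of the state.
- read_state(): the state, without advancing time (a new reading comes with each control period).
- read_camera(name): name is "scene" or "top" or "wrist"; returns the picture (480x640x3 uint8, red, green, blue); there is no depth.
- camera_info(name): a dict with "fov_y" (degrees; the focal length in pixels is half the picture's height over the tangent of half this angle, whatever the lens; pixels are square), "cx", "cy" (the principal point, pixels), "eye" and "orientation" of the camera in the world; the wrist camera has in their place "mount" (4x4, takes a point from camera to tool coordinates, whose origin is the TCP and whose axes are the flange's). Camera axes: x right, y down, z forward; pixel columns grow to the right and rows downward; lengths in m; the calibration is good to about 2 mm. A picture is of the moment at which its call begins: read the wrist's pose just before it. camera_info takes no time and is no camera call.
- hand_in(): hands the job in; it is judged then, once.
The state is a dict: "clock": time; "q": joint angles; "dq": joint speeds; "tau": joint torques, N m; "tcp_pos": TCP position; "eef_rot": TCP orientation; "contact_force": force on the tool from outside, world axes, zero at the start; "ft_torque": the same for the moment, N m; "width": finger opening in m; "gripper_force": force on a finger pad.
Only numpy, scipy, OpenCV 4.12 (cv2) and the standard library are available. Lean on these libraries where they do the work, as an engineer would, in place of code of your own. Each camera call takes 0.05 s, during which the arm holds its last target. There are 200 camera calls.

## Working session

There is one attempt and no reset: what is moved stays moved. The work goes in short steps, Python scripts to look and compute and a tool call to move; the robot and the scene stay as the last step left them, time stands still between calls to the robot, and variables do not carry over. Pictures are saved under pics/ and viewed, at most 14 in all, crops included, and the job is handed in when it is done.

Besides the shell and the picture viewer there is one more tool, called after "Request:" in YAML: its name, and indented under it one key for each argument. drive_tool: Moves the arm, as the interface text tells. Its arguments: {"type":"object","properties":{"targets":{"type":"string"},"force":{"type":"number"}},"required":["targets"]}

```bash
ls; mkdir -p pics; cat > h.py <<'E'
from bench import *
import numpy as np, cv2
from scipy.spatial.transform import Rotation as R
def rot(q): return R.from_quat([q[1],q[2],q[3],q[0]])
def cam(n):
    c=camera_info(n); f=240/np.tan(np.radians(c['fov_y'])/2)
    if 'mount' in c:
        s=read_state(); M=np.array(c['mount']); r=rot(s['eef_rot']).as_matrix()
        return r@M[:3,:3], r@M[:3,3]+np.array(s['tcp_pos']), f,c['cx'],c['cy']
    return rot(c['orientation']).as_matrix(),np.array(c['eye']),f,c['cx'],c['cy']
def ray(C,u,v,z):
    Rm,e,f,cx,cy=C; d=Rm@np.array([(u-cx)/f,(v-cy)/f,1]); return e+d*(z-e[2])/d[2]
def proj(C,p):
    Rm,e,f,cx,cy=C; d=Rm.T@(np.array(p)-e); return d[0]/d[2]*f+cx,d[1]/d[2]*f+cy
def snap(n,fn):
    C=cam(n); im=read_camera(n)[:,:,::-1].copy(); cv2.imwrite('pics/'+fn,im); return C,im
E
python3 - <<'E'
from h import *
for n in ('top','scene'):
    C,im=snap(n,n+'0.png'); print(n,camera_info(n))
print(camera_info('wrist')); print(read_state())
E
```

```text
pics
top {'fov_y': 57.428193565360296, 'cx': 318.6303438618904, 'cy': 241.54528498459607, 'eye': array([ 0.30427649, -0.02476181,  1.46630168]), 'orientation': array([-0.06044786,  0.70623392, -0.70150138,  0.07399671])}
scene {'fov_y': 48.4040415298482, 'cx': 319.6200432153317, 'cy': 235.31728693237508, 'eye': array([ 1.22069028, -0.39848742,  1.20145817]), 'orientation': array([-0.25796929,  0.82018426,  0.48854986, -0.14855523])}
{'fov_y': 61.000810892390575, 'cx': 316.7325822310905, 'cy': 240.67173233756682, 'mount': array([[-1.06882256e-03, -9.46603809e-01, -3.22397405e-01,
         8.30178906e-02],
       [ 9.99999182e-01, -7.85436675e-04, -1.00907864e-03,
         8.94765554e-04],
       [ 7.01974935e-04, -3.22398220e-01,  9.46603874e-01,
        -1.80305866e-01],
       [ 0.00000000e+00,  0.00000000e+00,  0.00000000e+00,
         1.00000000e+00]])}
{'clock': 0.1, 'q': array([-1.40378047,  0.57644757,  0.02480477,  1.43779803, -0.01500882,
        1.12901149, -0.05650865]), 'dq': array([ 0.00128442,  0.00030454,  0.00139288, -0.00265952,  0.00298887,
       -0.00041522,  0.00058784]), 'tau': array([ 5.52292156e-03, -7.67305613e+01,  2.25775860e+00, -2.86606371e+01,
        1.59068423e-02,  8.61759530e-03,  1.39226742e-05]), 'tcp_pos': array([0.16738595, 0.65344962, 0.19343745]), 'eef_rot': array([-7.05778514e-05,  1.25051579e-01,  9.92149966e-01, -7.37120488e-04]), 'contact_force': array([-1.25855368, -0.17310019,  0.16361996]), 'ft_torque': array([0.05386818, 0.01387701, 0.05032323]), 'gripper_force': 0.0, 'width': 0.08522805706046122}
```

View pics/top0.png

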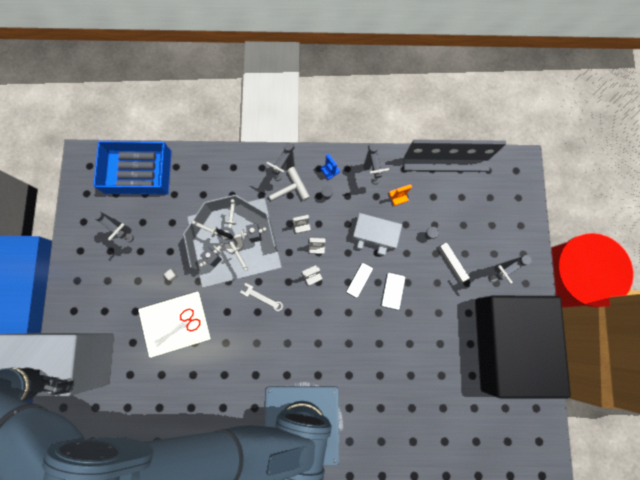

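View pics/scene0.png

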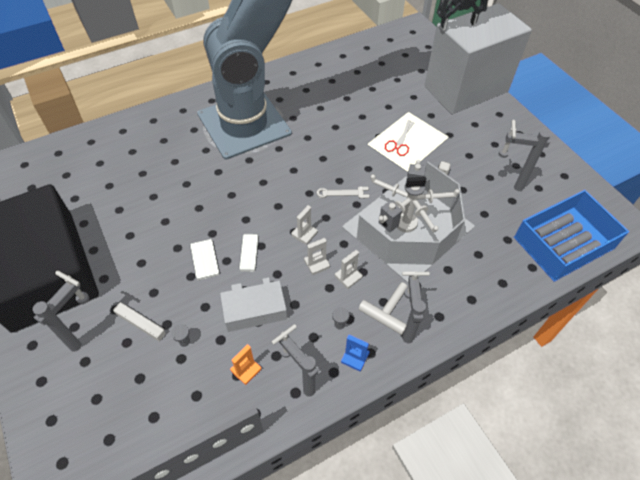

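Top view: tree near (230,240), three steel stops near (302,224), (317,245), (312,275); blue (330,167) and orange (400,195) ones are excluded by colour. Plates are near (360,281) and (394,291), and the rack is at (378,232). I'll confirm these in an enlarged crop.

```bash
python3 - <<'E'
from h import *
t=cv2.imread('pics/top0.png'); c=t[180:320,170:430]
cv2.imwrite('pics/c1.png',cv2.resize(c,None,fx=3.05,fy=3.05,interpolation=cv2.INTER_CUBIC))
s=cv2.imread('pics/scene0.png'); c=s[150:340,180:480]
cv2.imwrite('pics/c2.png',cv2.resize(c,None,fx=2.6,fy=2.6,interpolation=cv2.INTER_CUBIC))
E
```

```text
(no output)
```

View pics/c1.png

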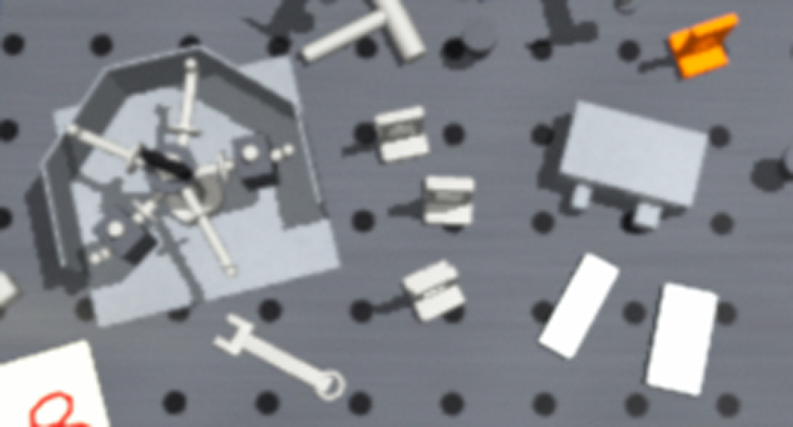

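View pics/c2.png

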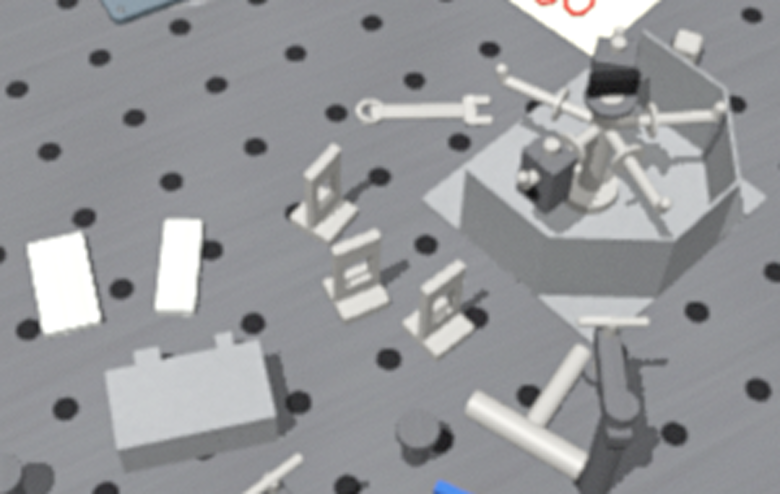

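Crop 1 (×3.05) shows the three bare-steel T-stops at crop (401,135), (448,200) and (434,290), each with foot, plate and window. The free branches point to crop (230,270), (190,65) and (70,128), and the dark blocks sit on the other two. The narrow plate is at (580,305), the wide plate at (683,340), and the rack ribs at (580,195) narrow and (648,213) wide. Crop 2 confirms that all three stops are upright steel. Next I'll convert these to coarse positions.

```bash
cat >> h.py <<'E'
def go(p,yaw,rows=True):
    """tool down, tool y axis at angle yaw (mod pi) in world; prints shift mm + rotvec units"""
    s=read_state(); r=rot(s['eef_rot']); best=None
    for k in (0,np.pi):
        a=yaw+k; T=np.array([[np.sin(a),np.cos(a),0],[-np.cos(a),np.sin(a),0],[0,0,-1]])
        T=np.column_stack([[-np.sin(a),np.cos(a),0],[np.cos(a),np.sin(a),0],[0,0,-1]]) 
        if np.linalg.det(T)<0: T[:,0]*=-1
        d=(r.inv()*R.from_matrix(T)).as_rotvec()/np.radians(6)
        if best is None or np.linalg.norm(d)<np.linalg.norm(best): best=d
    sh=r.inv().apply(np.array(p)-s['tcp_pos'])*1000
    print('SHIFT',np.round(sh,1),'ROT',np.round(best,2),'| q7 %.2f'%s['q'][6],'tcp',np.round(s['tcp_pos'],4),'t %.1f'%s['clock'],'w %.4f'%s['width'],'F',np.round(s['contact_force'],1))
E
python3 - <<'E'
from h import *
C=cam('top')
k=lambda x,y:(170+x/3.05,180+y/3.05)
for n,x,y,z in [('s1L',380,122,.102),('s1R',424,115,.102),('s2L',427,182,.102),('s2R',473,182,.102),('s3L',404,290,.102),('s3R',455,265,.102),('handle',165,163,.196),('h1',140,152,.196),('h2',190,176,.196),('btip',230,270,.139),('guardfL',97,325,0),('guardfR',340,265,0),('wide',683,340,.012),('narrow',580,305,.012),('ribN',582,205,.03),('ribW',645,222,.03),('rackTL',578,100,.052),('rackTR',707,133,.052),('wrenchR',330,385,.005)]:
    print(n,np.round(ray(C,*k(x,y),z),3))
go([.60,-.05,.30],np.pi/2)
go([.60,.16,.30],np.pi/2)
E
```

```text
s1L [0.637 0.027 0.102]
s1R [ 0.645 -0.019  0.102]
s2L [ 0.573 -0.023  0.102]
s2R [ 0.574 -0.071  0.102]
s3L [ 0.46  -0.     0.102]
s3R [ 0.486 -0.053  0.102]
handle [0.571 0.231 0.196]
h1 [0.582 0.255 0.196]
h2 [0.559 0.206 0.196]
btip [0.475 0.173 0.139]
guardfL [0.431 0.336 0.   ]
guardfR [0.499 0.072 0.   ]
wide [ 0.418 -0.303  0.012]
narrow [ 0.455 -0.191  0.012]
ribN [ 0.563 -0.193  0.03 ]
ribW [ 0.545 -0.261  0.03 ]
rackTL [ 0.676 -0.187  0.052]
rackTR [ 0.64  -0.328  0.052]
wrenchR [0.368 0.08  0.005]
SHIFT [-593.6 -574.3 -105.7] ROT [-0.01 -0.   -2.39] | q7 -0.06 tcp [0.1674 0.6534 0.1934] t 0.1 w 0.0852 F [-1.3 -0.2  0.2]
SHIFT [-541.5 -370.8 -106. ] ROT [-0.01 -0.   -2.39] | q7 -0.06 tcp [0.1674 0.6534 0.1934] t 0.1 w 0.0852 F [-1.3 -0.2  0.2]
```

Request:
drive_tool:
  targets: "0 0 -106 0 0 0 85; 0 0 -106 0 0 -1.2 85; -541 -371 -106 0 0 -2.39 85; -541 -371 -106 0 0 -2.39 85; -541 -371 -106 0 0 -2.39 85; -541 -371 -106 0 0 -2.39 85; -541 -371 -106 0 0 -2.39 85; -541 -371 -106 0 0 -2.39 85"

```text
clock: 0.9
tcp_pos: [0.366, 0.4262, 0.2968]
eef_rot: [-0.0, 0.0, 1.0, -0.0]
contact_force: [0.5, -0.1, 0.7]
width: 0.0853
gripper_force: 0.0
```

Request:
drive_tool:
  targets: "-400 -210 0 0 0 0 85; -400 -210 0 0 0 0 85; -400 -210 0 0 0 0 85; -400 -210 0 0 0 0 85; -400 -210 0 0 0 0 85; -400 -210 0 0 0 0 85;  -400 -210 0 0 0 0 85; -400 -210 0 0 0 0 85"

```text
clock: 1.7
tcp_pos: [0.7205, 0.2409, 0.2965]
eef_rot: [-0.0, 0.0, 1.0, -0.0]
contact_force: [1.5, 1.4, -0.2]
width: 0.0848
gripper_force: 0.0
```

Request:
drive_tool:
  targets: "240 0 -20 0 0 0 85;240 0 -20 0 0 0 85;240 0 -20 0 0 0 85;240 0 -20 0 0 0 85;240 0 -20 0 0 0 85;240 0 -20 0 0 0 85;240 0 -20 0 0 0 85"

```text
clock: 2.4
tcp_pos: [0.4786, 0.2423, 0.3175]
eef_rot: [0.0, -0.0, 1.0, 0.0]
contact_force: [0.5, -0.4, -0.3]
width: 0.0847
gripper_force: 0.0
```

```bash
python3 - <<'E'
from h import *
import pickle
C,im=snap('wrist','w1.png'); pickle.dump(C,open('w1.pkl','wb')); print(read_state()['tcp_pos'])
E
```

```text
[0.47945048 0.24211577 0.31705743]
```

Request:
drive_tool:
  targets: "0 -340 0 0 0 0 85;0 -340 0 0 0 0 85;0 -340 0 0 0 0 85;0 -340 0 0 0 0 85;0 -340 0 0 0 0 85;0 -340 0 0 0 0 85;0 -340 0 0 0 0 85;0 -340 0 0 0 0 85"

```text
clock: 3.25
tcp_pos: [0.4788, -0.1051, 0.3166]
eef_rot: [-0.0, 0.005, 1.0, -0.002]
contact_force: [0.4, -0.5, 0.1]
width: 0.085
gripper_force: 0.0
```

```bash
python3 - <<'E'
from h import *
import pickle
C,im=snap('wrist','w2.png'); pickle.dump(C,open('w2.pkl','wb')); print(read_state()['tcp_pos'])
E
```

```text
[ 0.47922129 -0.10156426  0.3164428 ]
```

View pics/w1.png

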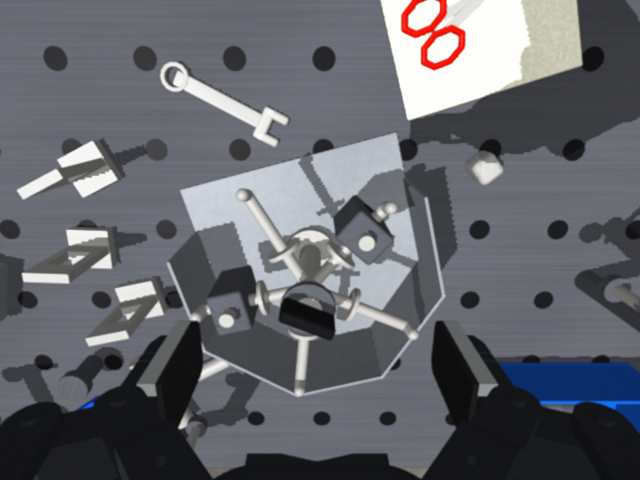

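View pics/w2.png

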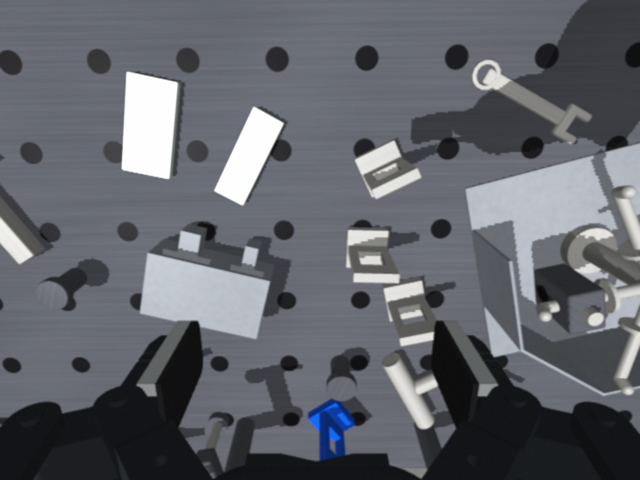

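View w1 (image up is toward the robot, right is +y): branch tips at (243,196), (412,334) and (300,391), dark blocks at (362,235) and (235,305), handle at (308,315). View w2: wide plate (152,125), narrow plate (250,155), rack ribs (190,240) and (255,257), stops at (388,180), (372,265) and (410,310). Now I'll measure precisely from a settled picture.

```bash
python3 - <<'E'
from h import *
import pickle
from scipy.optimize import least_squares
C,im=snap('wrist','w3.png'); print(C[1],read_state()['tcp_pos'])
pickle.dump(C,open('w3.pkl','wb'))
hsv=cv2.cvtColor(im,cv2.COLOR_BGR2HSV); m=(hsv[:,:,2]>150).astype(np.uint8)
cs,_=cv2.findContours(m,cv2.RETR_EXTERNAL,cv2.CHAIN_APPROX_NONE)
for c in cs:
    if cv2.contourArea(c)<300: continue
    (x,y),wh,a=cv2.minAreaRect(c)
    if 90<x<300 and y<215 and cv2.contourArea(c)>1500:
        b=cv2.boxPoints(((x,y),wh,a)); P=np.array([ray(C,u,v,.012)[:2] for u,v in b])
        e=P[1]-P[0],P[2]-P[1]; l=[np.linalg.norm(i) for i in e]; L=e[int(np.argmax(l))]
        print('plate',np.round(P.mean(0),4),np.round(l,4),'yaw deg',np.degrees(np.arctan2(L[1],L[0]))%180)
    elif x<450:
        ap=cv2.approxPolyDP(c,2.0,True)[:,0]; print('blob',int(x),int(y),cv2.contourArea(c),ap.tolist())
# rack : grey-blue
m=((hsv[:,:,2]>130)).astype(np.uint8); m[:,:100]=0;m[:,300:]=0;m[:215]=0;m[345:]=0
cs,_=cv2.findContours(m,cv2.RETR_EXTERNAL,cv2.CHAIN_APPROX_NONE)
for c in cs:
    if cv2.contourArea(c)>100:
        ap=cv2.approxPolyDP(c,2,True)[:,0]; print('rack',ap.tolist()); print([np.round(ray(C,u,v,.052)[:2],4).tolist() for u,v in ap])
C1=pickle.load(open('w1.pkl','rb'))
T=np.array([ray(C1,u,v,.135)[:2] for u,v in [(243,196),(412,334),(300,391)]])
f=least_squares(lambda p:np.concatenate([[np.hypot(*(t-p[:2]))-.116 for t in T]]),[.57,.23]); print('axis',f.x,f.fun, [np.degrees(np.arctan2(*(t-f.x)[::-1])) for t in T])
g=[ray(C1,u,v,0)[:2] for u,v in [(181,190),(396,133)]]; d=g[1]-g[0]; print('front yaw',np.degrees(np.arctan2(*(d[::-1])))-90, np.linalg.norm(d))
E
```

```text
[ 0.39656512 -0.09997728  0.49681922] [ 0.47944878 -0.09921363  0.31639599]
blob 326 421 457.0 [[349, 424], [331, 402], [304, 418], [314, 430], [316, 413], [320, 410], [324, 411], [340, 429]]
blob 416 389 1333.5 [[381, 367], [414, 426], [426, 426], [428, 420], [414, 395], [435, 385], [433, 376], [410, 387], [396, 362]]
blob 401 300 515.0 [[417, 281], [380, 288], [386, 321], [388, 319], [383, 302], [419, 293]]
blob 372 277 386.5 [[349, 274], [350, 282], [394, 282], [395, 278], [394, 274]]
blob 197 295 7181.0 [[143, 252], [135, 311], [137, 313], [173, 321], [196, 319], [201, 327], [252, 338], [265, 281]]
blob 363 248 440.0 [[342, 266], [346, 266], [343, 250], [345, 245], [372, 237], [383, 237], [384, 231], [344, 230]]
blob 184 240 331.5 [[177, 230], [174, 247], [193, 251], [196, 235]]
blob 8 243 544.5 [[0, 222], [0, 247], [13, 262], [28, 254]]
blob 383 168 1277.5 [[390, 141], [351, 159], [367, 195], [371, 198], [416, 177], [412, 168], [369, 189], [364, 186], [359, 176], [362, 172], [396, 156]]
plate [ 0.4563 -0.1874] [0.1119 0.0392] yaw deg 149.82372174557048
plate [ 0.4207 -0.2996] [0.118  0.0575] yaw deg 165.59735620644977
rack [[142, 253], [136, 313], [175, 322], [197, 320], [202, 328], [251, 339], [253, 337], [264, 280]]
[[0.5611, -0.3058], [0.6396, -0.3247], [0.6525, -0.2783], [0.6499, -0.2507], [0.6612, -0.2457], [0.6774, -0.1856], [0.6745, -0.183], [0.5966, -0.1653]]
rack [[241, 246], [238, 262], [250, 265], [254, 249]]
[[0.5534, -0.1898], [0.5733, -0.1946], [0.5772, -0.1808], [0.5572, -0.1749]]
rack [[176, 230], [174, 247], [193, 252], [196, 235]]
[[0.5334, -0.2628], [0.554, -0.2676], [0.5604, -0.2462], [0.5396, -0.2405]]
axis [0.57557333 0.23394457] [-0.00137483 -0.00082583 -0.00087064] [np.float64(-149.71886004823818), np.float64(67.25426944204395), np.float64(-4.503212216610304)]
front yaw 14.612475694859754 0.27068357221623607
```

```bash
python3 - <<'E'
from h import *
import pickle
C=pickle.load(open('w3.pkl','rb'))
def ed(n,a,b,z=.102):
    A,B=ray(C,*a,z)[:2],ray(C,*b,z)[:2]; d=B-A; print(n,np.round((A+B)/2,4),'len %.4f'%np.hypot(*d),'yaw %.1f'%(np.degrees(np.arctan2(d[1],d[0]))))
ed('s3 near',(369,189),(412,168)); ed('s3 far',(371,198),(416,177))
ed('s2 near',(349,274),(394,274)); ed('s2 far',(350,282),(395,282))
im=cv2.imread('pics/w3.png'); c=im[130:350,335:445]
cv2.imwrite('pics/c3.png',cv2.resize(c,None,fx=2.7,fy=2.7,interpolation=cv2.INTER_CUBIC))
E
```

```text
s3 near [ 0.4674 -0.0296] len 0.0455 yaw 116.3
s3 far [ 0.4763 -0.0263] len 0.0476 yaw 115.5
s2 near [ 0.5681 -0.0444] len 0.0473 yaw 89.6
s2 far [ 0.5773 -0.043 ] len 0.0477 yaw 89.6
```

View pics/c3.png

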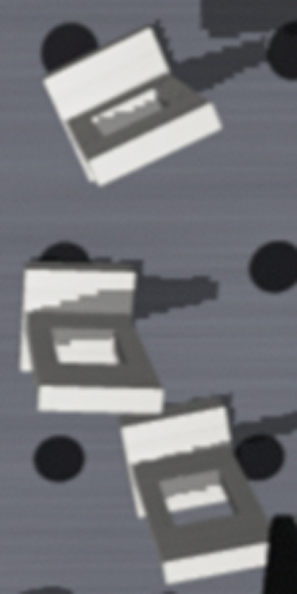

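Crop: all three stops stand upright in bare steel. Their top faces are at crop (155,145) for the near one, (100,398) for the middle one and (217,563) for the far one. I'll start with the near stop.

```bash
python3 - <<'E'
from h import *
import pickle
C=pickle.load(open('w3.pkl','rb'))
for a,b in (((396,338),(434.3,331)),((398,346),(434.5,339))):
    A,B=ray(C,*a,.102)[:2],ray(C,*b,.102)[:2]; d=B-A; print('s1',(A+B)/2,np.hypot(*d),np.degrees(np.arctan2(d[1],d[0])))
go([.472,-.028,.14],np.radians(116))
go([.472,-.028,.064],np.radians(116))
E
```

```text
s1 [0.64142227 0.00646765] 0.04273667945924118 101.59388518790874
s1 [0.65168139 0.00840791] 0.04108461419200595 102.27308441219346
SHIFT [  7.6  71.3 176.4] ROT [-0.   -0.01 -4.37] | q7 1.75 tcp [ 0.4794 -0.0992  0.3164] t 3.4 w 0.0851 F [-0.  -0.2  0.4]
SHIFT [  7.5  71.3 252.4] ROT [-0.   -0.01 -4.37] | q7 1.75 tcp [ 0.4794 -0.0992  0.3164] t 3.4 w 0.0851 F [-0.  -0.2  0.4]
```

Request:
drive_tool:
  targets: "8 71 176 0 0 -1.4 85;8 71 176 0 0 -2.8 85;8 71 176 0 0 -4.37 85;8 71 176 0 0 -4.37 85;8 71 215 0 0 -4.37 85;8 71 252 0 0 -4.37 85;8 71 252 0 0 -4.37 85;8 71 252 0 0 -4.37 85"

```text
clock: 4.15
tcp_pos: [0.471, -0.026, 0.065]
eef_rot: [-0.001, -0.227, 0.974, 0.0]
contact_force: [0.8, -0.3, 0.1]
width: 0.0852
gripper_force: 0.0
```

Request:
drive_tool:
  targets: "0 0 0 0 0 0 20;0 0 0 0 0 0 20;0 0 0 0 0 0 20;0 0 0 0 0 0 20;0 0 0 0 0 0 20;0 0 0 0 0 0 20;0 0 0 0 0 0 20"
  force: 80

```text
clock: 4.85
tcp_pos: [0.4711, -0.0269, 0.0651]
eef_rot: [0.0, -0.227, 0.974, -0.0]
contact_force: [-1.4, 0.0, 3.4]
width: 0.0194
gripper_force: 2.1
```

```bash
python3 - <<'E'
from h import *
C,im=snap('wrist','w4.png'); _,t=snap('scene','s4.png')
a=cv2.resize(im,(533,400)); b=cv2.resize(t[150:340,240:440],(260,247),interpolation=cv2.INTER_CUBIC)
o=np.zeros((400,793,3),np.uint8); o[:,:533]=a; o[:247,533:]=b; cv2.imwrite('pics/m4.png',o)
E
```

```text
(no output)
```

View pics/m4.png

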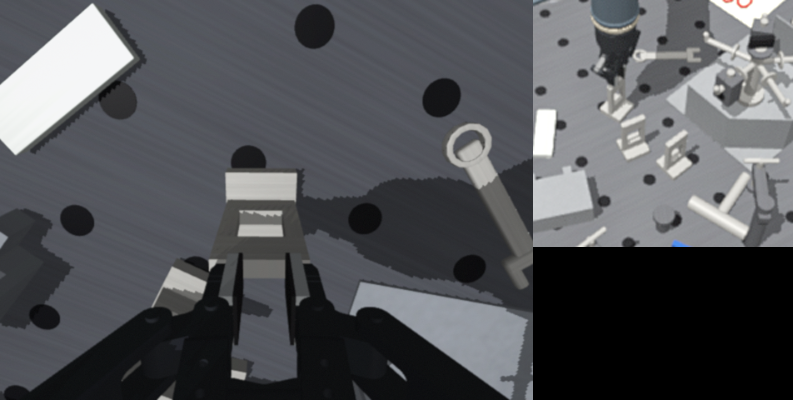

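```bash
python3 - <<'E'
from h import *
C=cam('wrist'); s=read_state()
for v in (260,278):
    A,B=ray(C,245/.833,v/.833,.102),ray(C,310/.833,v/.833,.102)
    print(A,B,np.linalg.norm(A-B),np.degrees(np.arctan2(*(B-A)[1::-1])))
print('tcp px',np.array(proj(C,s['tcp_pos']))*.833,'grasp',np.array(proj(C,s['tcp_pos']+[0,0,.019]))*.833)
print('foot front edge z.014',ray(C,227/.833,171/.833,.014),ray(C,297/.833,171/.833,.014))
im=cv2.imread('pics/w4.png'); cv2.imwrite('pics/c5.png',cv2.resize(im[190:420,230:400],None,fx=2.6,fy=2.6,interpolation=cv2.INTER_CUBIC))
E
```

```text
[ 0.47140547 -0.03636352  0.102     ] [ 0.4578247  -0.00864533  0.102     ] 0.030866412657886907 116.10294872383064
[ 0.48027423 -0.03220926  0.102     ] [ 0.46642854 -0.00394694  0.102     ] 0.03147159691406128 116.10020125737518
tcp px [263.25800859 234.94427033] grasp [263.22507241 250.00333767]
foot front edge z.014 [ 0.45934578 -0.06095206  0.014     ] [ 0.43778739 -0.01697528  0.014     ]
```

View pics/c5.png

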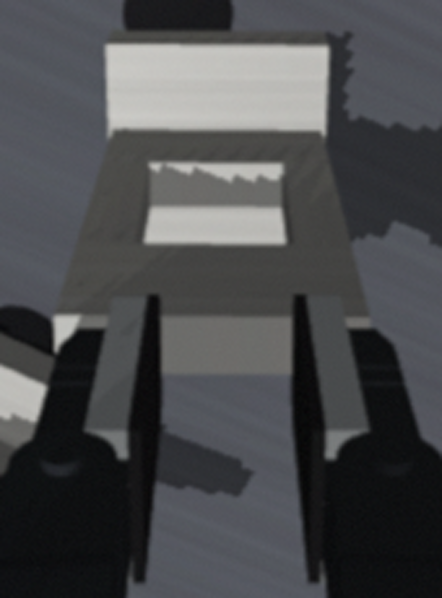

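The fingers closed above the plate: stop unmoved, tips seen at crop (150,300) over its top face, and the picture puts them about 40 mm higher than the reported TCP. I'll open, go 38 mm lower (clear of the foot either way) and close again.

Request:
drive_tool:
  targets: "0 0 -5 0 0 0 85;0 0 -5 0 0 0 85;0 0 -5 0 0 0 85;0 0 -5 0 0 0 85;0 0 15 0 0 0 85;0 0 38 0 0 0 85;0 0 38 0 0 0 85;0 0 38 0 0 0 85"

```text
clock: 5.75
tcp_pos: [0.4706, -0.027, 0.0269]
eef_rot: [-0.001, -0.226, 0.974, 0.0]
contact_force: [1.2, -0.4, -0.4]
width: 0.0848
gripper_force: 0.0
```

Request:
drive_tool:
  targets: "0 0 0 0 0 0 40;0 0 0 0 0 0 40;0 0 0 0 0 0 40;0 0 0 0 0 0 40;0 0 0 0 0 0 40;0 0 0 0 0 0 40;0 0 0 0 0 0 40"
  force: 80

```text
clock: 6.45
tcp_pos: [0.4719, -0.0272, 0.028]
eef_rot: [0.001, -0.226, 0.974, -0.0]
contact_force: [0.1, -1.7, 8.2]
width: 0.0467
gripper_force: 80.1
```

```bash
python3 - <<'E'
from h import *
C,im=snap('wrist','w5.png'); s=read_state(); print(s['tcp_pos'],s['width'],s['gripper_force'])
cv2.imwrite('pics/c6.png',im[150:480,150:500])
E
```

```text
[ 0.47184027 -0.02722787  0.02798608] 0.04672623745598144 80.12092634573492
```

View pics/c6.png

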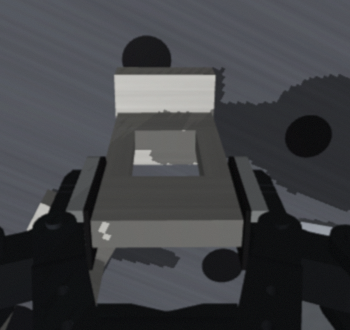

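Crop: the plate is held by its side edges, fingertips at about (95,160) and (240,160), with the stop still upright. Gripped at 46.7 mm. Next: lift and carry it to the front branch.

```bash
cat >> h.py <<'E'
AX=np.array([.5756,.2339])
def br(rad,ang): return AX+rad*np.array([np.cos(np.radians(ang)),np.sin(np.radians(ang))])
E
python3 - <<'E'
from h import *
a=-149.7
for r,z in ((165,.12),(165,.097),(83,.097),(83,.075)): go([*br(r/1000,a),z],np.radians(a+90))
E
```

```text
SHIFT [-43.9 176.6 -92.1] ROT [-0.01  0.02 -0.69] | q7 2.10 tcp [ 0.4718 -0.0272  0.028 ] t 6.5 w 0.0467 F [-0.6 -1.7  8.4]
SHIFT [-43.8 176.6 -69.1] ROT [-0.01  0.02 -0.69] | q7 2.10 tcp [ 0.4718 -0.0272  0.028 ] t 6.5 w 0.0467 F [-0.6 -1.7  8.4]
SHIFT [-125.6  182.6  -69. ] ROT [-0.01  0.02 -0.69] | q7 2.10 tcp [ 0.4718 -0.0272  0.028 ] t 6.5 w 0.0467 F [-0.6 -1.7  8.4]
SHIFT [-125.6  182.6  -47. ] ROT [-0.01  0.02 -0.69] | q7 2.10 tcp [ 0.4718 -0.0272  0.028 ] t 6.5 w 0.0467 F [-0.6 -1.7  8.4]
```

Request:
drive_tool:
  targets: "0 0 -20 0 0 0 40;0 0 -60 0 0 0 40;0 0 -92 0 0 -0.3 40;-10 45 -92 0 0 -0.69 40;-25 90 -92 0 0 -0.69 40;-35 135 -92 0 0 -0.69 40;-44 177 -92 0 0 -0.69 40;-44 177 -92 0 0 -0.69 40"

```text
clock: 7.3
tcp_pos: [0.4305, 0.1579, 0.1191]
eef_rot: [0.0, -0.266, 0.964, 0.001]
contact_force: [0.5, -0.4, -3.3]
width: 0.0469
gripper_force: 83.6
```

```bash
python3 - <<'E'
from h import *
C,im=snap('wrist','w6.png'); a=-149.7
for r,z in ((165,.12),(165,.097),(83,.097),(83,.075)): go([*br(r/1000,a),z],np.radians(a+90))
print('pred tip',proj(C,[*br(.116,a),.135]))
cv2.imwrite('pics/c7.png',im)
E
```

```text
SHIFT [ 0.4 -4.3 -0.9] ROT [0.01 0.   0.07] | q7 1.72 tcp [0.4312 0.1546 0.1191] t 7.3 w 0.0467 F [-0.3 -1.4 -3.4]
SHIFT [ 0.4 -4.3 22.1] ROT [0.01 0.   0.07] | q7 1.72 tcp [0.4312 0.1546 0.1191] t 7.3 w 0.0467 F [-0.3 -1.4 -3.4]
SHIFT [-81.6  -4.9  22.1] ROT [0.01 0.   0.07] | q7 1.72 tcp [0.4312 0.1546 0.1191] t 7.3 w 0.0467 F [-0.3 -1.4 -3.4]
SHIFT [-81.6  -4.9  44.1] ROT [0.01 0.   0.07] | q7 1.72 tcp [0.4312 0.1546 0.1191] t 7.3 w 0.0467 F [-0.3 -1.4 -3.4]
pred tip (np.float64(299.7299743947089), np.float64(385.27310435533514))
```

View pics/c7.png

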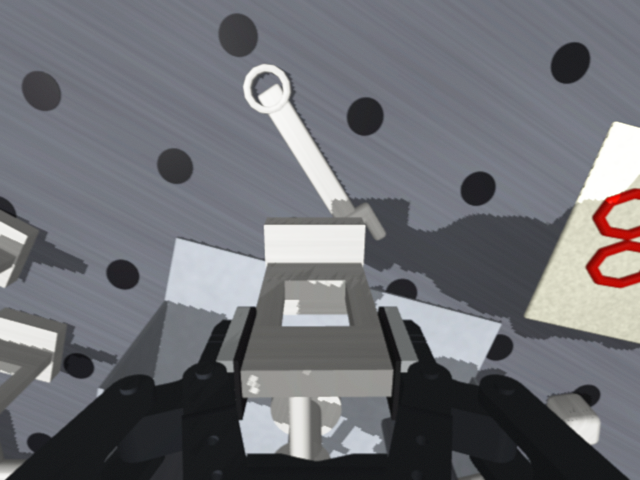

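The picture shows the stop held square at (317,380) with the branch visible behind it at (303,425), in line with the window. Inserting.

Request:
drive_tool:
  targets: "0 -4.5 22 0 0 0.07 40;0 -4.5 22 0 0 0.07 40;0 -4.5 22 0 0 0.07 40;-20 -4.5 22 0 0 0.07 40;-40 -4.6 22 0 0 0.07 40;-60 -4.8 22 0 0 0.07 40;-82 -4.9 22 0 0 0.07 40;-82 -4.9 22 0 0 0.07 40"

```text
clock: 8.15
tcp_pos: [0.5086, 0.1899, 0.0979]
eef_rot: [0.002, -0.258, 0.966, 0.0]
contact_force: [0.4, -0.1, -3.6]
width: 0.0469
gripper_force: 84.0
```

Request:
drive_tool:
  targets: "2 0 0 0 0 0 40;2 0 6 0 0 0 40;2 0 12 0 0 0 40;2 0 17 0 0 0 40;2 0 20 0 0 0 40;2 0 20 0 0 0 40;2 0 20 0 0 0 40"

```text
clock: 8.85
tcp_pos: [0.5034, 0.1872, 0.0774]
eef_rot: [-0.0, -0.258, 0.966, -0.0]
contact_force: [-4.2, -2.3, 8.5]
width: 0.0468
gripper_force: 85.4
```

Request:
drive_tool:
  targets: "0 0 -2 0 0 0 40;0 0 -2 0 0 0 56;0 0 -2 0 0 0 66;0 0 -2 0 0 0 75;0 0 -2 0 0 0 75;0 0 -2 0 0 0 75;0 0 -40 0 0 0 75;0 0 -85 0 0 0 75"

```text
clock: 9.65
tcp_pos: [0.5026, 0.187, 0.1614]
eef_rot: [-0.002, -0.258, 0.966, -0.0]
contact_force: [0.7, -0.1, 0.4]
width: 0.0752
gripper_force: 0.0
```

Request:
drive_tool:
  targets: "120 0 -150 0 0 0 85;120 0 -150 0 0 0 85;120 0 -150 0 0 0 85;120 0 -150 0 0 0 85;120 0 -150 0 0 0 85;120 0 -150 0 0 0 85;120 0 -150 0 0 0 85"

```text
clock: 10.35
tcp_pos: [0.3998, 0.1279, 0.3112]
eef_rot: [-0.001, -0.258, 0.966, -0.0]
contact_force: [-0.0, 0.6, 0.1]
width: 0.0852
gripper_force: 0.0
```

```bash
python3 - <<'E'
from h import *
import pickle
C,im=snap('wrist','w7.png'); pickle.dump(C,open('w7.pkl','wb')); print(read_state()['tcp_pos'])
E
```

```text
[0.39976968 0.12792453 0.31084189]
```

View pics/w7.png

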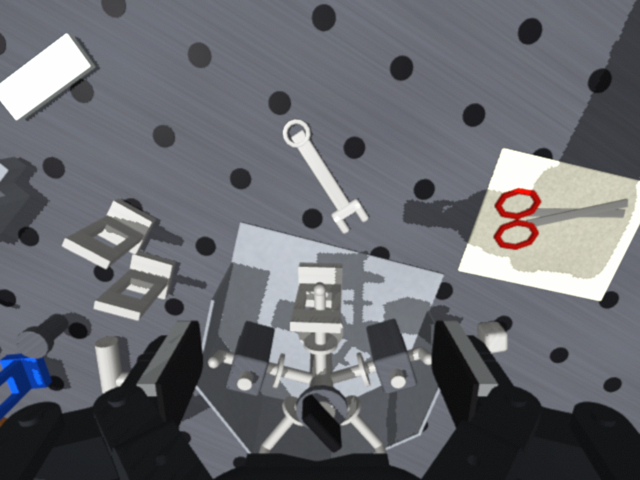

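The picture shows the first stop hanging on its branch at (320,300), with the handle at (322,423). Two viewings are left, so I'll go on numerically and measure the handle axis.

```bash
python3 - <<'E'
from h import *
import pickle
C=pickle.load(open('w7.pkl','rb')); im=cv2.imread('pics/w7.png')
e=[proj(C,[*(AX+k*.025*np.array([np.cos(np.radians(67)),np.sin(np.radians(67))])),.196]) for k in(-1,1)]; print('pred ends',np.round(e,1))
g=im.max(2); m=np.zeros_like(g); m[385:452,285:360]=(g[385:452,285:360]<45); 
n,l,st,ce=cv2.connectedComponentsWithStats(m); i=1+np.argmax(st[1:,4]); ys,xs=np.where(l==i); print(st[i])
r=cv2.minAreaRect(np.column_stack([xs,ys]).astype(np.float32)); b=cv2.boxPoints(r); print(r,[np.round(ray(C,*p,.196)[:2],3).tolist() for p in b])
print('branch b tip ang',np.degrees(np.arctan2(*(ray(C,319,288,.139)[:2]-AX)[::-1])))
for z in (.24,.136): go([*AX,z],np.radians(157))
E
```

```text
pred ends [[304.3 417.1]
 [337.2 451.7]]
[ 303  395   39   57 1211]
((321.8103332519531, 423.1732177734375), (59.977867126464844, 24.145265579223633), 47.60256576538086) [[0.563, 0.198], [0.54, 0.203], [0.564, 0.259], [0.589, 0.255]]
branch b tip ang -149.31497149951701
SHIFT [-205.4    4.1   70.4] ROT [ 0.01 -0.02 -6.18] | q7 1.69 tcp [0.3998 0.1279 0.3108] t 10.4 w 0.0851 F [-0.5 -0.2  0.3]
SHIFT [-205.6    4.1  174.4] ROT [ 0.01 -0.02 -6.18] | q7 1.69 tcp [0.3998 0.1279 0.3108] t 10.4 w 0.0851 F [-0.5 -0.2  0.3]
```

Request:
drive_tool:
  targets: "-50 0 70 0 0 -1.4 85;-100 0 70 0 0 -2.8 85;-150 2 70 0 0 -4.2 85;-205 4 70 0 0 -5.6 85;-205 4 70 0 0 -6.18 85;-205 4 120 0 0 -6.18 85;-205 4 174 0 0 -6.18 85;-205 4 174 0 0 -6.18 85"

```text
clock: 11.2
tcp_pos: [0.5713, 0.2318, 0.1303]
eef_rot: [-0.007, -0.552, 0.834, 0.001]
contact_force: [-0.3, 0.3, 0.3]
width: 0.0847
gripper_force: 0.0
```

Request:
drive_tool:
  targets: "0 0 0 0 0 0 60;0 0 0 0 0 0 30;0 0 0 0 0 0 6;0 0 0 0 0 0 6;0 0 0 0 0 0 6;0 0 0 0 0 0 6;0 0 0 0 0 0 6;0 0 0 0 0 0 6"
  force: 60

```text
clock: 12.0
tcp_pos: [0.5751, 0.2341, 0.1395]
eef_rot: [0.0, -0.552, 0.834, 0.0]
contact_force: [-5.2, -0.2, 9.9]
width: 0.0108
gripper_force: 60.8
```

Request:
drive_tool:
  targets: "0 0 -3 0 0 1.2 6;0 0 -3 0 0 2.4 6;0 0 -3 0 0 3.6 6;0 0 -3 0 0 4.8 6;0 0 -3 0 0 6 6;0 0 -3 0 0 7.2 6;0 0 -3 0 0 8.4 6;0 0 -3 0 0 9.4 6"

```text
clock: 12.8
tcp_pos: [0.575, 0.234, 0.1397]
eef_rot: [-0.001, -0.09, 0.996, -0.0]
contact_force: [4.2, 2.5, -15.8]
width: 0.0102
gripper_force: 61.8
```

Request:
drive_tool:
  targets: "0 0 0 0 0 1.2 6;0 0 0 0 0 2.4 6;0 0 0 0 0 3.6 6;0 0 0 0 0 4.8 6;0 0 0 0 0 6 6;0 0 0 0 0 7.2 6;0 0 0 0 0 8.4 6;0 0 0 0 0 9.4 6"

```text
clock: 13.6
tcp_pos: [0.575, 0.234, 0.1396]
eef_rot: [-0.0, 0.391, 0.92, -0.0]
contact_force: [4.6, 1.5, -16.3]
width: 0.0106
gripper_force: 61.8
```

Request:
drive_tool:
  targets: "0 0 0 0 0 1.2 6;0 0 0 0 0 2.4 6;0 0 0 0 0 3.6 6;0 0 0 0 0 4.8 6;0 0 0 0 0 6 6;0 0 0 0 0 7 6;0 0 0 0 0 7.9 6;0 0 0 0 0 7.9 6"

```text
clock: 14.4
tcp_pos: [0.5749, 0.234, 0.1397]
eef_rot: [-0.0, 0.727, 0.687, -0.001]
contact_force: [4.6, 1.4, -17.5]
width: 0.0108
gripper_force: 59.9
```

```bash
python3 - <<'E'
from h import *
go([*AX,.24],np.radians(-3))
s=read_state();print(np.degrees(np.arctan2(*rot(s['eef_rot']).apply([0,1,0])[1::-1])),s['gripper_force'],s['ft_torque'])
E
```

```text
SHIFT [-1.000e-01  5.000e-01 -1.003e+02] ROT [-0.01  0.01 -0.04] | q7 0.01 tcp [0.5749 0.234  0.1397] t 14.4 w 0.0108 F [  4.6   1.4 -17.5]
-3.2634582818478077 59.876115918159485 [ 0.28901644 -1.00973138 -0.13364185]
```

Request:
drive_tool:
  targets: "0 0 0 0 0 0 40;0 0 0 0 0 0 85;0 0 0 0 0 0 85;0 0 0 0 0 0 85;0 0 -50 0 0 0 85;0 0 -100 0 0 0 85;0 0 -150 0 0 0 85;0 0 -180 0 0 0 85"

```text
clock: 15.2
tcp_pos: [0.5765, 0.2328, 0.3255]
eef_rot: [0.001, 0.727, 0.687, 0.002]
contact_force: [1.7, -0.3, 0.6]
width: 0.0852
gripper_force: 0.0
```

```bash
python3 - <<'E'
from h import *
go([.60,.08,.32],np.radians(-75))
E
```

```text
SHIFT [-151.2   32.     5.4] ROT [ 0.03 -0.04 11.96] | q7 -0.11 tcp [0.5765 0.2328 0.3255] t 15.2 w 0.0852 F [ 1.7 -0.3  0.6]
```

Request:
drive_tool:
  targets: "-40 8 5 0 0 1.4 85;-80 16 5 0 0 2.8 85;-120 24 5 0 0 4.2 85;-151 32 5 0 0 5.6 85;-151 32 5 0 0 7 85;-151 32 5 0 0 8.4 85;-151 32 5 0 0 9.8 85;-151 32 5 0 0 11.2 85"

```text
clock: 16.0
tcp_pos: [0.599, 0.0807, 0.3164]
eef_rot: [-0.0, 0.986, 0.167, 0.0]
contact_force: [0.2, -0.2, 0.5]
width: 0.0853
gripper_force: 0.0
```

Request:
drive_tool:
  targets: "0 0 0 0 0 1 85;0 0 0 0 0 1 85;0 0 0 0 0 1 85;0 0 0 0 0 1 85"

```text
clock: 16.4
tcp_pos: [0.5991, 0.0808, 0.3162]
eef_rot: [-0.0, 0.993, 0.12, 0.0]
contact_force: [0.2, -0.2, -0.3]
width: 0.085
gripper_force: 0.0
```

```bash
python3 - <<'E'
from h import *
import pickle
C,im=snap('wrist','w8.png'); pickle.dump(C,open('w8.pkl','wb')); print(read_state()['tcp_pos'])
for n,p in [('s2',(.5727,-.0437,.102)),('s1',(.6466,.0074,.102)),('c tip',(*br(.116,-165),.135)),('axis',(*AX,.196)),('eye b',(*br(.083,50.5),.15))]: print(n,np.round(proj(C,p),1))
cv2.imwrite('pics/v8.png',im)
E
```

```text
[0.59904215 0.08079348 0.31616168]
s2 [429.2 243.9]
s1 [403.6 161.5]
c tip [164.1 300.3]
axis [113.2 199.9]
eye b [ 65.1 106.3]
```

View pics/v8.png

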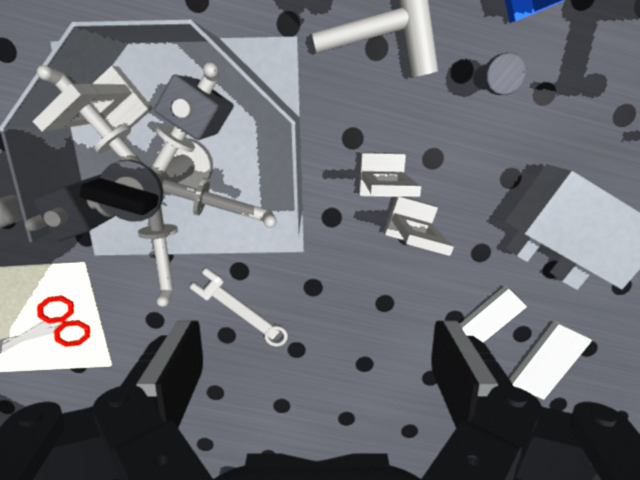

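The picture shows the free branch tip now in front at (163,300), as predicted, and the first stop still hanging at (100,95). Stop 1 has been knocked: its top face is at (391,190) where (404,161) was predicted. The middle stop's top face is near (425,240). Now measuring both.

```bash
python3 - <<'E'
from h import *
import pickle
C=pickle.load(open('w8.pkl','rb')); im=cv2.imread('pics/w8.png')
m=(im.max(2)>150).astype(np.uint8); m[:, :340]=0; m[:,470:]=0; m[:140]=0; m[270:]=0
cs,_=cv2.findContours(m,cv2.RETR_EXTERNAL,cv2.CHAIN_APPROX_NONE)
for c in cs:
    if cv2.contourArea(c)<80: continue
    r=cv2.minAreaRect(c); b=cv2.boxPoints(r); P=np.array([ray(C,*p,.102)[:2] for p in b]); e=[P[1]-P[0],P[2]-P[1]]; l=[np.hypot(*x) for x in e]; L=e[int(np.argmax(l))]
    print(np.round(r[0]),cv2.contourArea(c),np.round(b).tolist(),'ctr',P.mean(0).round(4),np.round(l,4),'yaw',np.degrees(np.arctan2(L[1],L[0]))%180)
    print(cv2.approxPolyDP(c,1.5,True)[:,0].tolist())
E
```

```text
[430. 245.] 437.5 [[406.0, 244.0], [409.0, 234.0], [454.0, 246.0], [451.0, 256.0]] ctr [ 0.5716 -0.0447] [0.0112 0.0489] yaw 87.99666564522346
[[407, 243], [446, 255], [450, 255], [453, 248], [446, 244], [409, 235]]
[394. 234.] 100.0 [[385.0, 235.0], [387.0, 227.0], [404.0, 233.0], [401.0, 240.0]] ctr [ 0.5749 -0.0056] [0.0083 0.0181] yaw 84.81215929904155
[[387, 229], [386, 235], [402, 238], [398, 231]]
[398. 197.] 1295.5 [[355.0, 203.0], [363.0, 171.0], [442.0, 192.0], [434.0, 223.0]] ctr [0.6116 0.0013] [0.0324 0.0804] yaw 89.35559753707551
[[361, 180], [360, 195], [397, 196], [398, 199], [393, 213], [432, 222], [437, 207], [402, 197], [419, 196], [420, 186], [372, 185], [370, 193]]
[383. 162.] 735.5 [[361.0, 153.0], [405.0, 153.0], [405.0, 171.0], [361.0, 171.0]] ctr [0.6414 0.0264] [0.0419 0.0172] yaw 103.68249064226309
[[362, 154], [361, 171], [404, 171], [404, 154]]
```

```bash
python3 - <<'E'
from h import *
import pickle
C=pickle.load(open('w8.pkl','rb'))
P=[ray(C,u,v,.102)[:2] for u,v in ((372,185.5),(420,186),(419.5,196),(372,195.5))]; P=np.array(P); print('s1',P.mean(0),np.hypot(*(P[1]-P[0])),np.degrees(np.arctan2(*(P[0]-P[1])[::-1])))
go([.5716,-.0447,.028],np.radians(89))
E
```

```text
s1 [0.61759484 0.00606987] 0.047003422933803114 103.08247437031838
SHIFT [-56.5 115.5 288.1] ROT [-0.   -0.    2.45] | q7 -0.93 tcp [0.599  0.0808 0.3162] t 16.4 w 0.0850 F [0.2 0.2 0.2]
```

Request:
drive_tool:
  targets: "-28 57 50 0 0 1.2 85;-56 115 100 0 0 2.45 85;-56 115 150 0 0 2.45 85;-56 115 170 0 0 2.45 85;-56.5 115.5 200 0 0 2.45 85;-56.5 115.5 240 0 0 2.45 85;-56.5 115.5 288 0 0 2.45 85;-56.5 115.5 288 0 0 2.45 85"

```text
clock: 17.25
tcp_pos: [0.5681, -0.0433, 0.0234]
eef_rot: [-0.001, 1.0, -0.009, -0.004]
contact_force: [-0.8, 0.5, 0.3]
width: 0.0851
gripper_force: 0.0
```

Request:
drive_tool:
  targets: "0 0 0 0 0 0 40;0 0 0 0 0 0 40;0 0 0 0 0 0 40;0 0 0 0 0 0 40;0 0 0 0 0 0 40;0 0 0 0 0 0 40;0 0 0 0 0 0 40"
  force: 80

```text
clock: 17.95
tcp_pos: [0.5728, -0.045, 0.0308]
eef_rot: [-0.0, 1.0, -0.009, 0.002]
contact_force: [-1.5, 0.7, 7.9]
width: 0.0467
gripper_force: 81.3
```

```bash
python3 - <<'E'
from h import *
a=-165
go([.47,-.02,.12],np.radians(a+90))
for r,z in ((170,.12),(165,.097),(83,.097)): go([*br(r/1000,a),z],np.radians(a+90))
E
```

```text
SHIFT [-102.9  -23.   -89.7] ROT [ 0.   -0.04 -2.68] | q7 -0.65 tcp [ 0.5728 -0.045   0.0308] t 17.9 w 0.0467 F [-1.5  0.7  7.9]
SHIFT [-165.5 -231.8  -89.9] ROT [ 0.   -0.04 -2.68] | q7 -0.65 tcp [ 0.5728 -0.045   0.0308] t 17.9 w 0.0467 F [-1.5  0.7  7.9]
SHIFT [-160.8 -233.2  -66.9] ROT [ 0.   -0.04 -2.68] | q7 -0.65 tcp [ 0.5728 -0.045   0.0308] t 17.9 w 0.0467 F [-1.5  0.7  7.9]
SHIFT [ -82.  -255.9  -66.5] ROT [ 0.   -0.04 -2.68] | q7 -0.65 tcp [ 0.5728 -0.045   0.0308] t 17.9 w 0.0467 F [-1.5  0.7  7.9]
```

Request:
drive_tool:
  targets: "0 0 -20 0 0 0 40;0 0 -60 0 0 0 40;0 0 -89 0 0 -0.5 40;-35 -8 -89 0 0 -1.2 40;-70 -15 -89 0 0 -2 40;-103 -23 -89 0 0 -2.68 40;-118 -70 -89 0 0 -2.68 40;-133 -118 -89 0 0 -2.68 40"

```text
clock: 18.75
tcp_pos: [0.4403, 0.0761, 0.1186]
eef_rot: [-0.001, 0.992, 0.129, 0.001]
contact_force: [0.6, 2.0, -4.1]
width: 0.0463
gripper_force: 83.5
```

```bash
python3 - <<'E'
from h import *
a=-165
for r,z in ((170,.12),(165,.099),(83,.099)): go([*br(r/1000,a),z],np.radians(a+90))
E
```

```text
SHIFT [   1.1 -117.4   -1.1] ROT [-0.02 -0.03 -0.04] | q7 -0.66 tcp [0.4403 0.0761 0.1186] t 18.8 w 0.0463 F [ 0.6  2.  -4.1]
SHIFT [   6.  -117.4   19.9] ROT [-0.02 -0.03 -0.04] | q7 -0.66 tcp [0.4403 0.0761 0.1186] t 18.8 w 0.0463 F [ 0.6  2.  -4.1]
SHIFT [  88.  -117.7   20.1] ROT [-0.02 -0.03 -0.04] | q7 -0.66 tcp [0.4403 0.0761 0.1186] t 18.8 w 0.0463 F [ 0.6  2.  -4.1]
```

Request:
drive_tool:
  targets: "2 -40 0 0 0 0 40;2 -80 0 0 0 0 40;4 -112 0 0 0 0 40;4 -112 10 0 0 0 40;4 -112 18 0 0 0 40;4 -112 18 0 0 0 40;4 -112 18 0 0 0 40;4 -112 18 0 0 0 40"

```text
clock: 19.55
tcp_pos: [0.4161, 0.1839, 0.0995]
eef_rot: [-0.0, 0.992, 0.129, 0.0]
contact_force: [0.6, 0.1, -3.6]
width: 0.0467
gripper_force: 83.7
```

```bash
python3 - <<'E'
from h import *
a=-165
for r,z in ((165,.099),(83,.099)): go([*br(r/1000,a),z],np.radians(a+90))
snap('wrist','w9.png')
E
```

```text
SHIFT [ 2.  -7.   0.5] ROT [-0.   -0.01 -0.02] | q7 -0.84 tcp [0.4161 0.1839 0.0995] t 19.6 w 0.0467 F [ 0.6  0.1 -3.6]
SHIFT [84.  -7.2  0.5] ROT [-0.   -0.01 -0.02] | q7 -0.84 tcp [0.4161 0.1839 0.0995] t 19.6 w 0.0467 F [ 0.6  0.1 -3.6]
```

Request:
drive_tool:
  targets: "0 -7 0.5 0 0 0 40;0 -7 0.5 0 0 0 40;20 -7 0.5 0 0 0 40;40 -7 0.5 0 0 0 40;60 -7 0.5 0 0 0 40;84 -7 0.5 0 0 0 40;84 -7 0.5 0 0 0 40;84 -7 0.5 0 0 0 40"

```text
clock: 20.4
tcp_pos: [0.4948, 0.2131, 0.0982]
eef_rot: [0.0, 0.991, 0.13, -0.0]
contact_force: [0.1, -0.3, -3.4]
width: 0.0469
gripper_force: 83.9
```

Request:
drive_tool:
  targets: "0 0 6 0 0 0 40;0 0 12 0 0 0 40;0 0 17 0 0 0 40;0 0 20 0 0 0 40;0 0 20 0 0 0 40;0 0 20 0 0 0 40"

```text
clock: 21.0
tcp_pos: [0.4946, 0.2125, 0.0801]
eef_rot: [-0.001, 0.992, 0.13, 0.0]
contact_force: [-9.2, -1.3, 25.6]
width: 0.0468
gripper_force: 87.2
```

Request:
drive_tool:
  targets: "0 0 -3 0 0 0 40;0 0 -3 0 0 0 56;0 0 -3 0 0 0 66;0 0 -3 0 0 0 75;0 0 -3 0 0 0 75;0 0 -3 0 0 0 75;0 0 -40 0 0 0 75;0 0 -85 0 0 0 75"

```text
clock: 21.8
tcp_pos: [0.4938, 0.213, 0.1632]
eef_rot: [0.001, 0.992, 0.13, -0.002]
contact_force: [1.1, 1.1, -0.2]
width: 0.0747
gripper_force: 0.0
```

```bash
python3 - <<'E'
from h import *
go([*AX,.30],np.radians(-3.3)); go([.5,.12,.33],np.radians(-75)); 
E
```

```text
SHIFT [  84.     1.1 -137.1] ROT [-1.000e-02  4.000e-02 -1.196e+01] | q7 -0.98 tcp [0.4938 0.213  0.1632] t 21.8 w 0.0747 F [ 1.1  1.1 -0.2]
SHIFT [ -18.6   91.7 -166.7] ROT [ 0.01  0.03 -0.01] | q7 -0.98 tcp [0.4938 0.213  0.1632] t 21.8 w 0.0747 F [ 1.1  1.1 -0.2]
```

Request:
drive_tool:
  targets: "0 0 -50 0 0 -1.4 85;30 0 -90 0 0 -2.8 85;60 0 -90 0 0 -4.2 85;84 1 -90 0 0 -5.6 85;84 1 -90 0 0 -7 85;84 1 -90 0 0 -8.4 85;84 1 -90 0 0 -9.8 85;84 1 -90 0 0 -11.2 85"

```text
clock: 22.6
tcp_pos: [0.5763, 0.2339, 0.2533]
eef_rot: [0.0, 0.752, 0.659, -0.0]
contact_force: [-0.3, 0.1, -0.3]
width: 0.0848
gripper_force: 0.0
```

Request:
drive_tool:
  targets: "0 0 0 0 0 -0.75 85;0 0 0 0 0 -0.75 85;0 0 40 0 0 -0.75 85;0 0 80 0 0 -0.75 85;0 0 112 0 0 -0.75 85;0 0 112 0 0 -0.75 85;0 0 112 0 0 -0.75 85;0 0 112 0 0 -0.75 85"

```text
clock: 23.4
tcp_pos: [0.5777, 0.234, 0.1434]
eef_rot: [0.001, 0.728, 0.686, 0.001]
contact_force: [-0.2, 0.0, 0.3]
width: 0.0848
gripper_force: 0.0
```

Request:
drive_tool:
  targets: "0 0 0 0 0 0 60;0 0 0 0 0 0 30;0 0 0 0 0 0 6;0 0 0 0 0 0 6;0 0 0 0 0 0 6;0 0 0 0 0 0 6;0 0 0 0 0 0 6;0 0 0 0 0 0 6"
  force: 60

```text
clock: 24.2
tcp_pos: [0.575, 0.2342, 0.1417]
eef_rot: [-0.001, 0.727, 0.686, -0.001]
contact_force: [-6.3, 0.1, 7.2]
width: 0.0106
gripper_force: 60.3
```

```bash
python3 - <<'E'
from h import *
go([*AX,.14],np.radians(-3.3)); go([*AX,.14],np.radians(-75.3))
E
```

```text
SHIFT [-0.2  0.6  1.7] ROT [-0.02 -0.   -0.  ] | q7 0.01 tcp [0.575  0.2342 0.1417] t 24.2 w 0.0106 F [-6.3  0.1  7.2]
SHIFT [-0.2  0.6  1.7] ROT [-2.0e-02  1.0e-02  1.2e+01] | q7 0.01 tcp [0.575  0.2342 0.1417] t 24.2 w 0.0106 F [-6.3  0.1  7.2]
```

Request:
drive_tool:
  targets: "0 0 -1 0 0 1 6;0 0 -1 0 0 2 6;0 0 -1 0 0 3 6;0 0 -1 0 0 4 6;0 0 -1 0 0 5 6;0 0 -1 0 0 6 6;0 0 -1 0 0 7 6;0 0 -1 0 0 8 6"

```text
clock: 25.0
tcp_pos: [0.5751, 0.2341, 0.1418]
eef_rot: [-0.0, 0.944, 0.329, -0.001]
contact_force: [-3.2, -0.5, -3.2]
width: 0.0103
gripper_force: 59.6
```

Request:
drive_tool:
  targets: "0 0 0 0 0 1 6;0 0 0 0 0 2 6;0 0 0 0 0 3 6;0 0 0 0 0 4 6;0 0 0 0 0 4 6;0 0 0 0 0 4 40;0 0 0 0 0 4 75;0 0 0 0 0 4 85"

```text
clock: 25.8
tcp_pos: [0.5768, 0.2341, 0.1428]
eef_rot: [-0.0, 0.992, 0.128, 0.0]
contact_force: [-0.1, -0.2, -0.2]
width: 0.0537
gripper_force: 0.0
```

```bash
python3 - <<'E'
from h import *
go([.60,.08,.32],np.radians(-75)); go([*AX,.14],np.radians(-75.3))
E
```

```text
SHIFT [ -16.7  154.9 -177.2] ROT [-0.   -0.01 -0.04] | q7 -1.00 tcp [0.5768 0.2341 0.1428] t 25.8 w 0.0537 F [-0.1 -0.2 -0.2]
SHIFT [-1.2 -0.1  2.8] ROT [-0.   -0.01  0.01] | q7 -1.00 tcp [0.5768 0.2341 0.1428] t 25.8 w 0.0537 F [-0.1 -0.2 -0.2]
```

Request:
drive_tool:
  targets: "0 0 0 0 0 0 85;0 0 -50 0 0 0 85;0 0 -100 0 0 0 85;-5 30 -150 0 0 0 85;-17 80 -177 0 0 0 85;-17 130 -177 0 0 0 85;-17 155 -177 0 0 0 85;-17 155 -177 0 0 0 85"

```text
clock: 26.6
tcp_pos: [0.5995, 0.0728, 0.3213]
eef_rot: [0.001, 0.992, 0.124, 0.001]
contact_force: [0.2, -0.2, 0.7]
width: 0.0849
gripper_force: 0.0
```

Request:
drive_tool:
  targets: "0 0 0 0 0 0 85;0 0 0 0 0 0 85;0 0 0 0 0 0 85"

```text
clock: 26.9
tcp_pos: [0.5991, 0.0815, 0.319]
eef_rot: [-0.0, 0.992, 0.129, -0.0]
contact_force: [-0.2, -0.3, 0.5]
width: 0.0852
gripper_force: 0.0
```

```bash
python3 - <<'E'
from h import *
import pickle
C,im=snap('wrist','w10.png'); pickle.dump(C,open('w10.pkl','wb')); print(read_state()['tcp_pos'])
o=cv2.imread('pics/w8.png')
print('a tip pred',proj(C,[*br(.116,-165),.135]))
for n,a in (('eye b',-149.5-232),('eye c',-165-72)): print(n,proj(C,[*br(.083,a),.152]))
m=(im.max(2)>150).astype(np.uint8); m[:, :320]=0; m[:,470:]=0; m[:140]=0; m[270:]=0
cs,_=cv2.findContours(m,cv2.RETR_EXTERNAL,cv2.CHAIN_APPROX_NONE)
for c in cs:
    if cv2.contourArea(c)<80: continue
    r=cv2.minAreaRect(c); b=cv2.boxPoints(r); P=np.array([ray(C,*p,.102)[:2] for p in b]); e=[P[1]-P[0],P[2]-P[1]]; l=[np.hypot(*x) for x in e]; L=e[int(np.argmax(l))]
    print(np.round(r[0]),cv2.contourArea(c),'ctr',P.mean(0).round(4),np.round(l,4),'yaw',np.degrees(np.arctan2(L[1],L[0]))%180)
# tip blob near predicted
g=(im.max(2)>150).astype(np.uint8); u,v=map(int,proj(C,[*br(.116,-165),.135])); g=g[v-25:v+25,u-25:u+25]; print('\n'.join(''.join('#' if x else '.' for x in r) for r in g[::2]))
go([.6176,.0061,.028],np.radians(103))
E
```

```text
[0.59907234 0.08138096 0.31903882]
a tip pred (np.float64(163.56968877184465), np.float64(296.34896664391704))
eye b (np.float64(188.39548794607757), np.float64(101.87425081570541))
eye c (np.float64(54.2086366309282), np.float64(213.2079200818561))
[390. 190.] 634.0 ctr [0.6174 0.0118] [0.0151 0.0603] yaw 101.16557986094885
[383. 163.] 727.0 ctr [0.6411 0.0265] [0.0175 0.0416] yaw 102.30868764881788
....................############..................
....................############..................
.....................###########..................
.....................###########..................
.....................############.................
......................###########.................
......................###########.................
......................###########.................
..................................................
..................................................
..................................................
.....................#######......................
...................##########.....................
..................############....................
..................###########.....................
....................########......................
..................................................
..................................................
..................................................
..................................................
..................................................
..................................................
..................................................
..................................................
..................................................
SHIFT [ -1.2  77.5 291. ] ROT [-0.    0.01  0.3 ] | q7 -0.93 tcp [0.5991 0.0814 0.319 ] t 26.9 w 0.0850 F [ 0.2 -0.1  0.1]
```

Request:
drive_tool:
  targets: "-1 40 50 0 0 0.3 85;-1 77 100 0 0 0.3 85;-1 77 150 0 0 0.3 85;-1 77 180 0 0 0.3 85;-1 77 205 0 0 0.3 85;-1 77 245 0 0 0.3 85;-1 77 290 0 0 0.3 85;-1 77 290 0 0 0.3 85"

```text
clock: 27.75
tcp_pos: [0.6142, 0.0073, 0.0242]
eef_rot: [-0.001, 0.994, 0.113, -0.004]
contact_force: [-1.3, 0.5, 0.1]
width: 0.085
gripper_force: 0.0
```

Request:
drive_tool:
  targets: "0 0 0 0 0 0 40;0 0 0 0 0 0 40;0 0 0 0 0 0 40;0 0 0 0 0 0 40;0 0 0 0 0 0 40;0 0 0 0 0 0 40;0 0 0 0 0 0 40"
  force: 80

```text
clock: 28.45
tcp_pos: [0.6192, 0.0051, 0.0322]
eef_rot: [-0.0, 0.994, 0.112, 0.002]
contact_force: [-0.4, 1.5, 8.1]
width: 0.0463
gripper_force: 81.2
```

```bash
python3 - <<'E'
from h import *
a=-165
go([.47,.0,.12],np.radians(a+90))
for r,z in ((165,.099),(83,.099)): go([*br(r/1000,a),z],np.radians(a+90))
E
```

```text
SHIFT [-146.2  -28.3  -88.4] ROT [ 0.   -0.04 -0.35] | q7 -0.59 tcp [0.6192 0.0051 0.0322] t 28.4 w 0.0463 F [-0.4  1.5  8.1]
SHIFT [-156.1 -226.7  -67.5] ROT [ 0.   -0.04 -0.35] | q7 -0.59 tcp [0.6192 0.0051 0.0322] t 28.4 w 0.0463 F [-0.4  1.5  8.1]
SHIFT [ -74.1 -229.7  -67.1] ROT [ 0.   -0.04 -0.35] | q7 -0.59 tcp [0.6192 0.0051 0.0322] t 28.4 w 0.0463 F [-0.4  1.5  8.1]
```

Request:
drive_tool:
  targets: "0 0 -20 0 0 0 40;0 0 -60 0 0 0 40;0 0 -88 0 0 -0.35 40;-48 -9 -88 0 0 -0.35 40;-96 -19 -88 0 0 -0.35 40;-146 -28 -88 0 0 -0.35 40;-148 -75 -88 0 0 -0.35 40;-150 -122 -88 0 0 -0.35 40"

```text
clock: 29.25
tcp_pos: [0.4434, 0.0909, 0.1191]
eef_rot: [-0.001, 0.992, 0.128, 0.001]
contact_force: [1.9, 1.2, -3.3]
width: 0.0467
gripper_force: 83.3
```

Request:
drive_tool:
  targets: "-3 -40 0 0 0 0 40;-6 -85 0 0 0 0 40;-6 -104 10 0 0 0 40;-6 -104 18 0 0 0 40;-6 -104 18 0 0 0 40;-6 -104 18 0 0 0 40;-6 -104 18 0 0 0 40;-6 -104 18 0 0 0 40"

```text
clock: 30.05
tcp_pos: [0.4122, 0.1886, 0.0999]
eef_rot: [-0.0, 0.992, 0.129, 0.0]
contact_force: [-0.2, 0.1, -3.4]
width: 0.0468
gripper_force: 83.4
```

```bash
python3 - <<'E'
from h import *
a=-165
for r,z in ((165,.101),(83,.101)): go([*br(r/1000,a),z],np.radians(a+90))
snap('wrist','w11.png')
E
```

```text
SHIFT [ 4.5 -1.5 -1.1] ROT [-0.   -0.01 -0.02] | q7 -0.86 tcp [0.4122 0.1886 0.0999] t 30.1 w 0.0468 F [-0.2  0.1 -3.4]
SHIFT [86.5 -1.7 -1. ] ROT [-0.   -0.01 -0.02] | q7 -0.86 tcp [0.4122 0.1886 0.0999] t 30.1 w 0.0468 F [-0.2  0.1 -3.4]
```

Request:
drive_tool:
  targets: "0 -1.5 -1 0 0 0 40;0 -1.5 -1 0 0 0 40;20 -1.5 -1 0 0 0 40;42 -1.5 -1 0 0 0 40;62 -1.5 -1 0 0 0 40;86 -1.5 -1 0 0 0 40;86 -1.5 -1 0 0 0 40;86 -1.5 -1 0 0 0 40"

```text
clock: 30.9
tcp_pos: [0.4942, 0.2128, 0.1002]
eef_rot: [0.0, 0.991, 0.13, -0.0]
contact_force: [-0.7, 0.5, -3.0]
width: 0.0465
gripper_force: 83.6
```

Request:
drive_tool:
  targets: "0 0 6 0 0 0 40;0 0 12 0 0 0 40;0 0 16 0 0 0 40;0 0 19 0 0 0 40;0 0 19 0 0 0 40;0 0 19 0 0 0 40"

```text
clock: 31.5
tcp_pos: [0.4938, 0.213, 0.0817]
eef_rot: [-0.0, 0.991, 0.13, -0.0]
contact_force: [-3.9, -0.8, 5.7]
width: 0.0468
gripper_force: 84.7
```

Request:
drive_tool:
  targets: "0 0 -2 0 0 0 40;0 0 -2 0 0 0 56;0 0 -2 0 0 0 66;0 0 -2 0 0 0 75;0 0 -2 0 0 0 75;0 0 -2 0 0 0 75;0 0 -40 0 0 0 75;0 0 -85 0 0 0 75"

```text
clock: 32.3
tcp_pos: [0.4932, 0.2128, 0.1663]
eef_rot: [0.001, 0.992, 0.13, -0.002]
contact_force: [1.5, 0.7, 0.5]
width: 0.0753
gripper_force: 0.0
```

```bash
python3 - <<'E'
from h import *
go([.45,.10,.32],np.radians(-5)); go([.46,-.21,.32],np.radians(75.7))
E
```

```text
SHIFT [ -71.3   98.  -153.4] ROT [-1.000e-02  3.000e-02 -1.168e+01] | q7 -0.99 tcp [0.4932 0.2128 0.1663] t 32.3 w 0.0753 F [1.5 0.7 0.5]
SHIFT [-141.6  400.1 -152.8] ROT [0.02 0.03 4.87] | q7 -0.99 tcp [0.4932 0.2128 0.1663] t 32.3 w 0.0753 F [1.5 0.7 0.5]
```

Request:
drive_tool:
  targets: "0 0 -50 0 0 -1.4 85;0 0 -100 0 0 -2.8 85;-10 30 -153 0 0 -4.2 85;-30 80 -153 0 0 -5.6 85;-50 130 -153 0 0 -7 85;-65 180 -153 0 0 -8.4 85;-80 230 -153 0 0 -9.8 85;-95 280 -153 0 0 -11.2 85"

```text
clock: 33.1
tcp_pos: [0.4751, -0.0612, 0.3198]
eef_rot: [0.0, 0.753, 0.658, 0.001]
contact_force: [0.8, 0.2, -0.5]
width: 0.0852
gripper_force: 0.0
```

```bash
python3 - <<'E'
from h import *
go([.46,-.21,.32],np.radians(75.7)); 
E
```

```text
SHIFT [-149.4    5.1   -0.3] ROT [ 1.000e-02 -0.000e+00 -1.391e+01] | q7 0.23 tcp [ 0.4751 -0.0612  0.3198] t 33.1 w 0.0852 F [ 0.8  0.2 -0.5]
```

Request:
drive_tool:
  targets: "-40 2 0 0 0 -1.4 85;-80 3 0 0 0 -2.8 85;-120 4 0 0 0 -4.2 85;-149 5 0 0 0 -5.6 85;-149 5 0 0 0 -7 85;-149 5 0 0 0 -8.4 85;-149 5 0 0 0 -9.8 85;-149 5 0 0 0 -11.2 85"

```text
clock: 33.9
tcp_pos: [0.4593, -0.2078, 0.3194]
eef_rot: [-0.0, 0.264, 0.965, 0.0]
contact_force: [0.2, -1.4, 0.5]
width: 0.0851
gripper_force: 0.0
```

Request:
drive_tool:
  targets: "0 0 0 0 0 -1.4 85;0 0 0 0 0 -2.7 85;0 0 0 0 0 -2.7 85;0 0 0 0 0 -2.7 85;0 0 0 0 0 -2.7 85"

```text
clock: 34.4
tcp_pos: [0.4596, -0.2076, 0.3194]
eef_rot: [-0.0, 0.13, 0.992, -0.0]
contact_force: [-0.8, 0.2, -0.6]
width: 0.085
gripper_force: 0.0
```

```bash
cat > meas.py <<'E'
from h import *
import pickle,sys
C,im=snap('wrist',sys.argv[1]); s=read_state(); print(s['tcp_pos'].round(4),np.degrees(np.arctan2(*rot(s['eef_rot']).apply([0,1,0])[1::-1])))
pickle.dump(C,open('m.pkl','wb'))
g=im.min(2); m=(g>200).astype(np.uint8)
cs,_=cv2.findContours(m,cv2.RETR_EXTERNAL,cv2.CHAIN_APPROX_NONE)
for c in cs:
    if cv2.contourArea(c)<1500: continue
    r=cv2.minAreaRect(c); ap=cv2.approxPolyDP(c,4,True)[:,0]
    print('W',np.round(r[0]),cv2.contourArea(c),ap.tolist())
    b=cv2.boxPoints(r); P=np.array([ray(C,*p,.012)[:2] for p in b]); e=[P[1]-P[0],P[2]-P[1]]; l=[np.hypot(*x) for x in e]; L=e[int(np.argmax(l))]
    print('  ctr',P.mean(0).round(4),np.round(l,4),'yaw',round(np.degrees(np.arctan2(L[1],L[0]))%180,2))
h=cv2.cvtColor(im,cv2.COLOR_BGR2HSV); m=((im.max(2)>130)&(g<=215)&(h[:,:,1]<70)).astype(np.uint8)
cs,_=cv2.findContours(m,cv2.RETR_EXTERNAL,cv2.CHAIN_APPROX_NONE)
for c in cs:
    if cv2.contourArea(c)<150: continue
    x,y=c[:,0].mean(0)
    ap=cv2.approxPolyDP(c,2,True)[:,0]
    if len(ap)<14: print('G',int(x),int(y),cv2.contourArea(c),ap.tolist())
E
python3 meas.py w12.png
```

```text
[ 0.4596 -0.2075  0.3194] 75.15307996586046
W [102. 280.] 1673.0 [[61, 240], [54, 252], [140, 319], [150, 310]]
  ctr [ 0.5217 -0.5135] [0.0235 0.1403] yaw 30.41
W [333. 167.] 2853.5 [[329, 119], [306, 207], [334, 215], [359, 126]]
  ctr [ 0.457 -0.187] [0.1099 0.0378] yaw 150.91
W [233. 162.] 4317.0 [[204, 117], [216, 209], [260, 207], [252, 115]]
  ctr [ 0.421  -0.3001] [0.0561 0.1121] yaw 167.85
G 556 348 2315.0 [[609, 315], [598, 309], [540, 352], [522, 332], [505, 342], [553, 394], [562, 394], [567, 389], [567, 384], [548, 361], [608, 319]]
G 319 311 7140.5 [[259, 282], [264, 342], [377, 342], [379, 339], [380, 282]]
G 617 282 1032.0 [[597, 259], [614, 306], [639, 297], [639, 281]]
G 354 262 210.0 [[348, 254], [348, 271], [359, 271], [361, 254]]
G 293 262 331.0 [[283, 254], [285, 271], [303, 271], [303, 254]]
G 101 279 1972.0 [[53, 250], [66, 264], [139, 320], [152, 310], [65, 240], [61, 239]]
G 611 160 4822.0 [[638, 100], [556, 143], [555, 147], [569, 184], [609, 164], [622, 199], [634, 203], [639, 225], [639, 191], [636, 189], [636, 167], [639, 158]]
```

```bash
python3 - <<'E'
from h import *
import pickle
C=pickle.load(open('m.pkl','rb'))
A,B=ray(C,259,282,.052)[:2],ray(C,380.5,282,.052)[:2]; d=B-A; print('front edge',A,B,np.hypot(*d),'x yaw',np.degrees(np.arctan2(d[1],d[0]))-90)
for n,q in (('N',((348,254),(361.5,254),(348,271),(359.5,271))),('W',((283,254),(303.5,254),(285,271),(303.5,271)))):
    P=[ray(C,u,v,.03)[:2] for u,v in q]; n1,n2=(P[0]+P[1])/2,(P[2]+P[3])/2; print(n,'end',n1,'in',n2,'w',np.hypot(*(P[1]-P[0])),np.hypot(*(P[3]-P[2])),'yaw',np.degrees(np.arctan2(*(n2-n1)[::-1])))
im=cv2.imread('pics/w12.png'); g=im.max(2)
for v in (256,260,264,268): print(v,g[v,276:312].tolist(),g[v,340:368].tolist())
E
```

```text
front edge [ 0.55958405 -0.30569298] [ 0.59723355 -0.16454646] 0.14608157356983642 x yaw -14.935366665533365
N end [ 0.56281696 -0.18625935] in [ 0.58459274 -0.19266275] w 0.016623582080920393 0.014367278774537801 yaw -16.386522262177763
W end [ 0.54329229 -0.25943859] in [ 0.56543032 -0.26449488] w 0.025249427265843814 0.023118160043129873 yaw -12.865588993787448
256 [124, 122, 122, 121, 122, 116, 114, 137, 194, 215, 216, 215, 214, 215, 213, 214, 213, 214, 214, 214, 213, 213, 213, 213, 213, 214, 208, 167, 91, 34, 15, 22, 30, 40, 57, 63] [111, 114, 115, 110, 101, 108, 103, 114, 165, 200, 207, 208, 207, 208, 208, 207, 208, 209, 208, 209, 199, 147, 87, 68, 68, 68, 68, 78]
260 [72, 69, 68, 68, 69, 67, 66, 92, 161, 202, 213, 213, 213, 212, 212, 212, 212, 211, 212, 212, 211, 211, 210, 211, 211, 212, 204, 167, 107, 73, 69, 71, 69, 70, 69, 69] [68, 67, 68, 68, 69, 67, 67, 113, 181, 205, 207, 207, 206, 206, 206, 206, 205, 206, 207, 208, 197, 135, 79, 69, 70, 70, 68, 69]
264 [70, 69, 70, 69, 69, 68, 69, 93, 162, 202, 212, 212, 213, 211, 211, 211, 212, 210, 211, 211, 211, 211, 210, 210, 210, 210, 209, 181, 122, 74, 65, 66, 67, 67, 67, 66] [67, 69, 68, 69, 70, 66, 68, 113, 181, 205, 206, 206, 205, 207, 206, 205, 207, 206, 206, 203, 178, 119, 75, 70, 71, 69, 69, 71]
268 [81, 81, 81, 80, 79, 80, 79, 91, 144, 194, 208, 209, 209, 210, 209, 209, 208, 208, 209, 209, 208, 208, 208, 208, 208, 209, 205, 180, 124, 84, 79, 79, 82, 81, 81, 82] [77, 77, 76, 78, 79, 74, 77, 118, 181, 202, 205, 204, 204, 203, 203, 204, 204, 204, 204, 202, 177, 123, 84, 79, 78, 80, 80, 79]
```

```bash
cat >> h.py <<'E'
YR=-14.9; N_=np.array([np.cos(np.radians(YR)),np.sin(np.radians(YR))]); L_=np.array([-N_[1],N_[0]])
def rk(s,lat): return s*N_+lat*L_
def rkinv(p): return np.array(p[:2])@N_,np.array(p[:2])@L_
E
python3 - <<'E'
from h import *
go([.422,-.1676,-.022],np.radians(60.9))
E
```

```text
SHIFT [ 46.5  29.  341.4] ROT [-0.   -0.    2.38] | q7 1.84 tcp [ 0.4596 -0.2075  0.3194] t 34.5 w 0.0851 F [ 0.4 -0.1 -0.5]
```

Request:
drive_tool:
  targets: "20 15 45 0 0 1.2 55;46.5 29 90 0 0 2.38 55;46.5 29 138 0 0 2.38 55;46.5 29 186 0 0 2.38 55;46.5 29 234 0 0 2.38 55;46.5 29 280 0 0 2.38 55;46.5 29 310 0 0 2.38 55;46.5 29 320 0 0 2.38 55"

```text
clock: 35.25
tcp_pos: [0.4205, -0.1673, -0.003]
eef_rot: [-0.002, 0.251, 0.968, -0.0]
contact_force: [-0.9, -0.6, 0.2]
width: 0.0552
gripper_force: 0.0
```

Request:
drive_tool:
  targets: "0 0 0 0 0 0 55;0 0 5 0 0 0 55;0 0 10 0 0 0 55;0 0 15 0 0 0 55;0 0 20 0 0 0 55;0 0 22 0 0 0 55;0 0 22 0 0 0 55"

```text
clock: 35.95
tcp_pos: [0.4219, -0.1677, -0.0227]
eef_rot: [-0.0, 0.25, 0.968, 0.0]
contact_force: [0.7, -1.2, 0.2]
width: 0.0554
gripper_force: 0.0
```

Request:
drive_tool:
  targets: "0 0 2 0 0 0 55;0 0 4 0 0 0 55;0 0 6 0 0 0 55;0 0 8 0 0 0 55;0 0 9 0 0 0 55;0 0 10 0 0 0 55;0 0 10 0 0 0 55"

```text
clock: 36.65
tcp_pos: [0.4219, -0.1677, -0.0327]
eef_rot: [-0.0, 0.25, 0.968, 0.0]
contact_force: [-1.0, 0.1, 0.1]
width: 0.0554
gripper_force: 0.0
```

Request:
drive_tool:
  targets: "0 0 1 0 0 0 55;0 0 2 0 0 0 55;0 0 3 0 0 0 55;0 0 4 0 0 0 55;0 0 4 0 0 0 55"

```text
clock: 37.15
tcp_pos: [0.4219, -0.1677, -0.0367]
eef_rot: [-0.0, 0.25, 0.968, -0.0]
contact_force: [-0.5, 1.0, -1.5]
width: 0.0548
gripper_force: 0.0
```

```bash
python3 - <<'E'
from h import *
C,im=snap('wrist','w13.png'); g=im.max(2); s=read_state()
print('tcp px',proj(C,s['tcp_pos']))
# finger tip top edge: columns near both fingers
cv2.imwrite('pics/v13.png',im)
E
```

```text
tcp px (np.float64(315.22186944763814), np.float64(283.37437131969114))
```

View pics/v13.png

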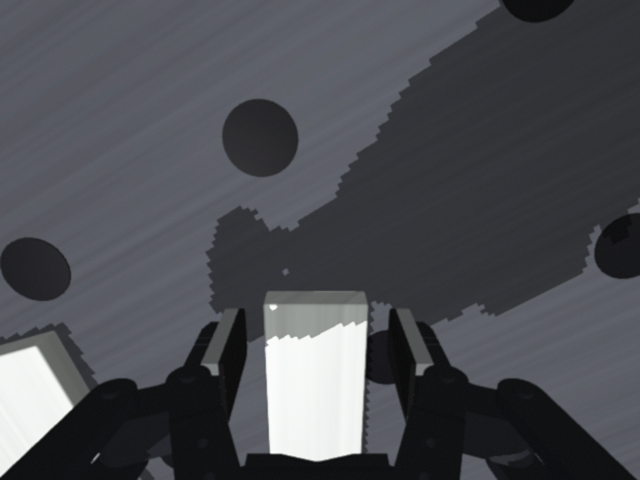

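The picture shows the narrow plate centred between the fingers (edges at x 265 and 367, fingers at 245 and 388), rear edge at row 300, tips about 2 mm above the table. All 14 viewings are used, so the rest goes by numbers. Closing.

Request:
drive_tool:
  targets: "0 0 -0.5 0 0 0 50;0 0 -0.5 0 0 0 45;0 0 -0.5 0 0 0 30;0 0 -0.5 0 0 0 30;0 0 -0.5 0 0 0 30;0 0 -0.5 0 0 0 30;0 0 -0.5 0 0 0 30"
  force: 80

```text
clock: 37.9
tcp_pos: [0.422, -0.1677, -0.0356]
eef_rot: [0.0, 0.25, 0.968, 0.0]
contact_force: [-0.7, 0.5, 9.7]
width: 0.0355
gripper_force: 79.4
```

Request:
drive_tool:
  targets: "0 0 -10 0 0 0 30;0 0 -25 0 0 0 30;0 0 -40 0 0 0 30;0 0 -42 0 0 0 30;0 0 -42 0 0 0 30;0 0 -42 0 0 0 30"

```text
clock: 38.5
tcp_pos: [0.4218, -0.1675, 0.0056]
eef_rot: [-0.0, 0.25, 0.968, 0.0]
contact_force: [0.1, 1.1, -1.1]
width: 0.0357
gripper_force: 80.6
```

```bash
cat > held.py <<'E'
from h import *
import sys
C,im=snap('wrist',sys.argv[1]); s=read_state(); h=float(sys.argv[2]) # plate top rel tcp z
m=(im.min(2)>110).astype(np.uint8); m[:280]=0; m[:,:200]=0; m[:,430:]=0
z=s['tcp_pos'][2]+h; r=rot(s['eef_rot'])
cs,_=cv2.findContours(m,cv2.RETR_EXTERNAL,cv2.CHAIN_APPROX_NONE); c=max(cs,key=cv2.contourArea); print(cv2.boundingRect(c))
for v in (310,330,350,370,390):
    xs=np.where(m[v])[0]
    if len(xs)>5:
        P=[r.inv().apply(ray(C,u,v+.5,z)-s['tcp_pos'])*1000 for u in (xs.min(),xs.max()+1)]; print(v,xs.min(),xs.max(),np.round(P[0][:2],1),np.round(P[1][:2],1))
E
python3 held.py w14.png .0476
python3 - <<'E'
from h import *
print(rkinv(read_state()['tcp_pos'])); go([*rk(.487,-.0356),.006],np.radians(YR+90)); 
E
```

```text
(266, 302, 103, 160)
310 267 368 [ 10.9 -17.3] [10.9 20. ]
330 269 365 [  2.5 -16.9] [ 2.5 19.2]
350 270 364 [ -6.1 -16.9] [-6.1 19.1]
370 269 365 [-15.1 -17.6] [-15.1  19.9]
390 268 364 [-24.5 -18.4] [-24.5  19.8]
(np.float64(0.4505607007592443), np.float64(-0.05340031418081427))
SHIFT [-31.   26.1  -0.6] ROT [-0.   -0.01 -2.34] | q7 1.91 tcp [ 0.4217 -0.1675  0.0054] t 38.5 w 0.0352 F [ 0.   0.6 -1.7]
```

Request:
drive_tool:
  targets: "-10 9 0 0 0 -0.8 30;-20 18 0 0 0 -1.6 30;-31 25 0 0 0 -2.34 30;-31 25 0 0 0 -2.34 30;-31 25 0 0 0 -2.34 30;-31 25 0 0 0 -2.34 30"

```text
clock: 39.15
tcp_pos: [0.46, -0.1609, 0.0056]
eef_rot: [-0.001, 0.131, 0.991, 0.0]
contact_force: [0.2, 0.4, -1.1]
width: 0.0355
gripper_force: 80.6
```

```bash
python3 held.py w15.png .0476
python3 - <<'E'
from h import *
print(rkinv(read_state()['tcp_pos'])); go([*rk(.505,-.0367),.002],np.radians(YR+90)); 
E
```

```text
(266, 302, 103, 159)
310 267 368 [ 11.1 -17.5] [11.1 19.8]
330 269 364 [  2.8 -17.1] [ 2.7 18.6]
350 270 364 [ -5.9 -17. ] [-5.9 18.9]
370 269 365 [-14.8 -17.7] [-14.9  19.7]
390 268 364 [-24.1 -18.5] [-24.2  19.6]
(np.float64(0.48603712029922636), np.float64(-0.03723657776054629))
SHIFT [-19.    0.6   3.7] ROT [-0.   -0.01 -0.03] | q7 2.01 tcp [ 0.4601 -0.161   0.0057] t 39.2 w 0.0358 F [-0.8 -0.2 -0.9]
```

Request:
drive_tool:
  targets: "-8 0.6 0 0 0 0 30;-16 0.6 0 0 0 0 30;-24 0.6 0 0 0 0 30;-24 0.6 3 0 0 0 30;-24 0.6 6 0 0 0 30;-24 0.6 8 0 0 0 30;-24 0.6 9 0 0 0 30;-24 0.6 9 0 0 0 30"

```text
clock: 40.0
tcp_pos: [0.4842, -0.1664, -0.0033]
eef_rot: [-0.0, 0.13, 0.992, 0.0]
contact_force: [-0.7, -1.1, -0.8]
width: 0.0356
gripper_force: 80.6
```

Request:
drive_tool:
  targets: "0 0 0.7 0 0 0 30;0 0 1.4 0 0 0 30;0 0 2 0 0 0 30;0 0 2.5 0 0 0 30;0 0 2.5 0 0 0 30"

```text
clock: 40.5
tcp_pos: [0.4846, -0.1664, -0.0056]
eef_rot: [-0.0, 0.13, 0.992, 0.0]
contact_force: [-0.4, 1.1, -0.3]
width: 0.0356
gripper_force: 80.7
```

Request:
drive_tool:
  targets: "-5 0 -0.7 0 0 0 30;-10 0 -0.7 0 0 0 30;-15 0 -0.7 0 0 0 30;-20 0 -0.7 0 0 0 30;-25 0 -0.7 0 0 0 30;-30 0 -0.7 0 0 0 30;-30 0 -0.7 0 0 0 30"

```text
clock: 41.2
tcp_pos: [0.5144, -0.1744, -0.0049]
eef_rot: [0.0, 0.13, 0.992, -0.0]
contact_force: [0.6, 0.4, -1.4]
width: 0.0356
gripper_force: 80.6
```

Request:
drive_tool:
  targets: "-8 0 0 0 0 0 30;-16 0 0 0 0 0 30;-24 0 0 0 0 0 30;-32 0 0 0 0 0 30;-40 0 0 0 0 0 30;-48 0 0 0 0 0 30;-48 0 0 0 0 0 30"

```text
clock: 41.9
tcp_pos: [0.5612, -0.1869, -0.0049]
eef_rot: [0.0, 0.13, 0.992, -0.0]
contact_force: [0.6, 0.6, -0.7]
width: 0.0352
gripper_force: 80.6
```

```bash
python3 - <<'E'
from h import *
print(rkinv(read_state()['tcp_pos'])); go([*rk(.598,-.0367),-.005],np.radians(YR+90)); 
E
python3 held.py w16.png .0476
```

```text
(np.float64(0.5904100609320521), np.float64(-0.03628406164961319))
SHIFT [-7.6 -0.4  0.1] ROT [-0.    0.01 -0.  ] | q7 1.97 tcp [ 0.5612 -0.1869 -0.0049] t 41.9 w 0.0352 F [ 0.6  0.6 -0.7]
(209, 280, 189, 129)
310 212 429 [ 10.  -37.5] [10.  42.2]
330 245 429 [  1.6 -25.9] [ 1.6 42.9]
350 239 429 [ -7.  -28.7] [-7.1 43.7]
370 268 365 [-16.  -18.1] [-16.   19.8]
390 268 365 [-25.4 -18.4] [-25.4  20.1]
```

Sliding in freely. Final push in 2 mm steps until the closed end is felt.

Request:
drive_tool:
  targets: "-2 0 0 0 0 0 30;-4 0 0 0 0 0 30;-5.5 0 0 0 0 0 30;-7 0 0 0 0 0 30;-8 0 0 0 0 0 30;-8 0 0 0 0 0 30"

```text
clock: 42.55
tcp_pos: [0.5678, -0.1886, -0.0048]
eef_rot: [0.0, 0.13, 0.992, -0.0]
contact_force: [-0.6, 0.3, -0.6]
width: 0.0355
gripper_force: 80.6
```

Request:
drive_tool:
  targets: "-1 0 0 0 0 0 30;-2 0 0 0 0 0 30;-3 0 0 0 0 0 30;-3.5 0 0 0 0 0 30;-3.5 0 0 0 0 0 30"

```text
clock: 43.05
tcp_pos: [0.5685, -0.1889, -0.0054]
eef_rot: [-0.002, 0.13, 0.991, 0.0]
contact_force: [-7.0, 1.5, 0.9]
width: 0.0356
gripper_force: 80.9
```

Request:
drive_tool:
  targets: "-3 0 0 0 0 0 38;-3 0 0 0 0 0 44;-3 0 0 0 0 0 50;-3 0 0 0 0 0 52;-3 0 0 0 0 0 52;-3 0 -30 0 0 0 52;-3 0 -75 0 0 0 52;-3 0 -120 0 0 0 52"

```text
clock: 43.85
tcp_pos: [0.5734, -0.1902, 0.1162]
eef_rot: [-0.001, 0.13, 0.992, -0.0]
contact_force: [0.0, 0.1, 0.5]
width: 0.0523
gripper_force: 0.0
```

```bash
python3 - <<'E'
from h import *
go([.46,-.21,.32],np.radians(75.1))
E
```

```text
SHIFT [ 104.8  -48.4 -203.7] ROT [-0.   -0.01 -0.01] | q7 1.88 tcp [ 0.5734 -0.1902  0.1162] t 43.9 w 0.0523 F [0.  0.1 0.5]
```

Request:
drive_tool:
  targets: "25 -12 -45 0 0 0 70;50 -24 -90 0 0 0 70;75 -36 -135 0 0 0 70;105 -48 -180 0 0 0 70;105 -48 -204 0 0 0 70;105 -48 -204 0 0 0 70;105 -48 -204 0 0 0 70;105 -48 -204 0 0 0 70"

```text
clock: 44.65
tcp_pos: [0.46, -0.209, 0.3182]
eef_rot: [-0.001, 0.13, 0.992, 0.0]
contact_force: [0.4, -0.6, -0.2]
width: 0.0701
gripper_force: 0.0
```

```bash
sed -i 's/P=np.array(\[ray(C,\*p,.012)/ZZ=.042 if r[0][1]>225 else .012; P=np.array([ray(C,*p,ZZ)/' meas.py; python3 meas.py w17.png | grep -v ^G
```

```text
[ 0.46   -0.2091  0.3179] 75.09391535830193
W [102. 280.] 1700.5 [[58, 244], [58, 256], [140, 319], [151, 310], [65, 241]]
  ctr [ 0.5132 -0.4934] [0.0223 0.1321] yaw 30.25
W [233. 162.] 4354.5 [[253, 114], [205, 117], [217, 209], [262, 206]]
  ctr [ 0.4208 -0.3001] [0.0563 0.112 ] yaw 167.77
```

```bash
python3 - <<'E'
from h import *
import pickle
C=pickle.load(open('m.pkl','rb')); im=cv2.imread('pics/w17.png')
a,b=ray(C,229,115.5,.012)[:2],ray(C,239.7,207.7,.012)[:2]; d=b-a; y=np.arctan2(d[1],d[0]); c=(a+b)/2
print(c,np.hypot(*d),np.degrees(y)); g=c-.040*np.array([np.cos(y),np.sin(y)]); print('grasp',g)
m=(im.min(2)>170).astype(np.uint8); cs,_=cv2.findContours(m,cv2.RETR_EXTERNAL,cv2.CHAIN_APPROX_NONE)
for k in cs:
    x,yy=k[:,0].mean(0)
    if cv2.contourArea(k)>200 and 250<x<420 and 200<yy<345:
        bb=cv2.boundingRect(k); A=cv2.approxPolyDP(k,2,True)[:,0].tolist(); print('N',A,[np.round(rkinv(ray(C,*p,.042)),4).tolist() for p in A])
go([*g,-.0335],y+np.pi/2)
E
```

```text
[ 0.42090489 -0.29883044] 0.1083831275344012 -11.97271665870284
grasp [ 0.38177503 -0.29053261]
N [[261, 283], [265, 341], [378, 341], [381, 283]] [[0.6251, -0.1517], [0.7071, -0.1502], [0.7072, -0.0043], [0.6253, -0.0045]]
N [[285, 255], [286, 270], [303, 270], [303, 254]] [[0.5885, -0.1213], [0.6079, -0.1206], [0.6079, -0.0999], [0.5872, -0.0997]]
N [[340, 251], [341, 279], [370, 278], [371, 251]] [[0.5834, -0.0555], [0.6199, -0.0536], [0.6186, -0.0182], [0.5834, -0.0185]]
SHIFT [ 53.9 -98.8 351.6] ROT [ 0.   -0.02 -0.49] | q7 1.83 tcp [ 0.46   -0.2091  0.3179] t 44.7 w 0.0699 F [-0.   0.4 -0.1]
```

Request:
drive_tool:
  targets: "20 -40 45 0 0 -0.49 70;40 -75 90 0 0 -0.49 70;54 -99 138 0 0 -0.49 70;54 -99 186 0 0 -0.49 70;54 -99 234 0 0 -0.49 70;54 -99 280 0 0 -0.49 70;54 -99 310 0 0 -0.49 70;54 -99 330 0 0 -0.49 70"

```text
clock: 45.5
tcp_pos: [0.3797, -0.2897, -0.0155]
eef_rot: [-0.003, 0.105, 0.995, 0.001]
contact_force: [0.1, -0.0, 1.0]
width: 0.0698
gripper_force: 0.0
```

Request:
drive_tool:
  targets: "0 0 5 0 0 0 70;0 0 10 0 0 0 70;0 0 15 0 0 0 70;0 0 20 0 0 0 70;0 0 23 0 0 0 70;0 0 24.5 0 0 0 70;0 0 24.5 0 0 0 70"

```text
clock: 46.2
tcp_pos: [0.3825, -0.2913, -0.0352]
eef_rot: [0.0, 0.104, 0.995, -0.0]
contact_force: [-0.4, 0.0, 0.3]
width: 0.0702
gripper_force: 0.0
```

Request:
drive_tool:
  targets: "0 0 0 0 0 0 64;0 0 0 0 0 0 60;0 0 0 0 0 0 46;0 0 0 0 0 0 46;0 0 0 0 0 0 46;0 0 0 0 0 0 46;0 0 0 0 0 0 46"
  force: 80

```text
clock: 46.9
tcp_pos: [0.3825, -0.2914, -0.0345]
eef_rot: [0.0, 0.105, 0.995, -0.0]
contact_force: [-2.5, 2.7, 15.2]
width: 0.0533
gripper_force: 80.9
```

Request:
drive_tool:
  targets: "0 0 -10 0 0 0 46;0 0 -25 0 0 0 46;0 0 -40 0 0 0 46;0 0 -40 0 0 0 46;0 0 -40 0 0 0 46;0 0 -40 0 0 0 46"

```text
clock: 47.5
tcp_pos: [0.3822, -0.291, 0.0041]
eef_rot: [-0.0, 0.104, 0.995, 0.0]
contact_force: [-0.1, -0.1, -2.0]
width: 0.0529
gripper_force: 84.5
```

```bash
python3 held.py w18.png .0465
python3 - <<'E'
from h import *
print(rkinv(read_state()['tcp_pos'])); go([*rk(.487,-.1107),.006],np.radians(YR+90)); 
E
```

```text
(241, 288, 153, 174)
310 245 389 [ 10.1 -25.7] [10.1 27.8]
330 247 387 [  1.7 -25.4] [ 1.7 27.5]
350 248 386 [ -7.  -25.5] [-7.  27.6]
370 215 418 [-16.  -38.9] [-16.1  40.6]
390 246 387 [-25.5 -27.3] [-25.5  29. ]
(np.float64(0.44407755937831306), np.float64(-0.18301052905350837))
SHIFT [-46.5  70.   -2. ] ROT [ 0.   -0.01  0.48] | q7 2.42 tcp [ 0.3821 -0.291   0.0041] t 47.5 w 0.0530 F [-0.3  0.  -1.8]
```

Request:
drive_tool:
  targets: "-15 23 -2 0 0 0.24 46;-30 46 -2 0 0 0.48 46;-46 69 -2 0 0 0.48 46;-46 69 -2 0 0 0.48 46;-46 69 -2 0 0 0.48 46;-46 69 -2 0 0 0.48 46"

```text
clock: 48.15
tcp_pos: [0.4408, -0.234, 0.0063]
eef_rot: [-0.001, 0.13, 0.992, -0.0]
contact_force: [-0.0, -0.3, -1.5]
width: 0.053
gripper_force: 84.6
```

```bash
python3 held.py w19.png .0465
python3 - <<'E'
from h import *
print(rkinv(read_state()['tcp_pos'])); go([*rk(.511,-.1117),-.003],np.radians(YR+90)); 
E
```

```text
(241, 288, 152, 174)
310 245 389 [ 10.4 -25.5] [10.4 27.9]
330 247 387 [  1.9 -25.2] [ 2.  27.6]
350 248 386 [ -6.8 -25.3] [-6.8 27.7]
370 215 418 [-15.8 -38.7] [-15.8  40.6]
390 246 387 [-25.2 -27.1] [-25.2  29.1]
(np.float64(0.48615678984482713), np.float64(-0.11293686703250426))
SHIFT [-24.9   1.3   9.4] ROT [-0.   -0.01 -0.01] | q7 2.24 tcp [ 0.4408 -0.2341  0.0064] t 48.2 w 0.0531 F [ 0.4 -0.1 -2. ]
```

Request:
drive_tool:
  targets: "-8 1.3 0 0 0 0 46;-16 1.3 0 0 0 0 46;-25 1.3 0 0 0 0 46;-25 1.3 4 0 0 0 46;-25 1.3 7 0 0 0 46;-25 1.3 9 0 0 0 46;-25 1.3 9 0 0 0 46;-25 1.3 9 0 0 0 46"

```text
clock: 49.0
tcp_pos: [0.4659, -0.2386, -0.0025]
eef_rot: [-0.0, 0.13, 0.992, 0.0]
contact_force: [-0.1, -0.5, -2.0]
width: 0.0533
gripper_force: 84.6
```

Request:
drive_tool:
  targets: "0 0 0.5 0 0 0 46;0 0 1 0 0 0 46;0 0 1.5 0 0 0 46;0 0 1.5 0 0 0 46"

```text
clock: 49.4
tcp_pos: [0.4663, -0.2386, -0.0038]
eef_rot: [0.0, 0.129, 0.992, 0.0]
contact_force: [-0.5, 0.3, -0.5]
width: 0.0531
gripper_force: 84.6
```

Request:
drive_tool:
  targets: "0 -0.8 -0.5 0 0 0 46;-6 -0.8 -0.5 0 0 0 46;-12 -0.8 -0.5 0 0 0 46;-18 -0.8 -0.5 0 0 0 46;-24 -0.8 -0.5 0 0 0 46;-30 -0.8 -0.5 0 0 0 46;-30 -0.8 -0.5 0 0 0 46"

```text
clock: 50.1
tcp_pos: [0.4962, -0.2473, -0.0034]
eef_rot: [0.0, 0.129, 0.992, -0.0]
contact_force: [0.8, 0.8, -2.6]
width: 0.0527
gripper_force: 84.6
```

Request:
drive_tool:
  targets: "-8 0 0 0 0 0 46;-16 0 0 0 0 0 46;-24 0 0 0 0 0 46;-32 0 0 0 0 0 46;-40 0 0 0 0 0 46;-49 0 0 0 0 0 46;-49 0 0 0 0 0 46"

```text
clock: 50.8
tcp_pos: [0.544, -0.2599, -0.0034]
eef_rot: [0.001, 0.129, 0.992, -0.0]
contact_force: [-0.1, -0.0, -2.9]
width: 0.0531
gripper_force: 84.6
```

Request:
drive_tool:
  targets: "-2 0 0 0 0 0 46;-4 0 0 0 0 0 46;-5 0 0 0 0 0 46;-6 0 0 0 0 0 46;-7 0 0 0 0 0 46;-7 0 0 0 0 0 46"

```text
clock: 51.4
tcp_pos: [0.5493, -0.2615, -0.0033]
eef_rot: [0.0, 0.129, 0.992, -0.0]
contact_force: [-0.6, -0.6, -1.7]
width: 0.053
gripper_force: 84.6
```

Request:
drive_tool:
  targets: "-1 0 0 0 0 0 46;-2 0 0 0 0 0 46;-3 0 0 0 0 0 46;-4 0 0 0 0 0 46;-4 0 0 0 0 0 46"

```text
clock: 51.9
tcp_pos: [0.5501, -0.2617, -0.0041]
eef_rot: [-0.003, 0.13, 0.992, 0.001]
contact_force: [-8.6, 2.4, -0.7]
width: 0.0527
gripper_force: 84.8
```

Request:
drive_tool:
  targets: "2 0 0 0 0 0 54;2 0 0 0 0 0 60;2 0 0 0 0 0 66;2 0 0 0 0 0 68;2 0 0 0 0 0 68;2 0 -30 0 0 0 68;2 0 -75 0 0 0 68;2 0 -120 0 0 0 68"

```text
clock: 52.7
tcp_pos: [0.5507, -0.2619, 0.1177]
eef_rot: [-0.001, 0.13, 0.992, -0.0]
contact_force: [1.3, -0.2, -0.1]
width: 0.0679
gripper_force: 0.0
```

Request:
drive_tool:
  targets: "25 15 -45 0 0 0 70;50 30 -90 0 0 0 70;75 40 -135 0 0 0 70;85 45 -180 0 0 0 70;85 45 -200 0 0 0 70;85 45 -200 0 0 0 70;85 45 -200 0 0 0 70;85 45 -200 0 0 0 70"

```text
clock: 53.5
tcp_pos: [0.4802, -0.1963, 0.3156]
eef_rot: [-0.001, 0.129, 0.992, 0.0]
contact_force: [0.6, -0.1, -0.6]
width: 0.0699
gripper_force: 0.0
```

```bash
python3 - <<'E'
from h import *
C,im=snap('wrist','w20.png'); s=read_state(); print(s['tcp_pos'],s['contact_force'])
m=(im.min(2)>170).astype(np.uint8); cs,_=cv2.findContours(m,cv2.RETR_EXTERNAL,cv2.CHAIN_APPROX_NONE)
for k in cs:
    x,yy=k[:,0].mean(0)
    if cv2.contourArea(k)>200 and 180<x<480 and 150<yy<345:
        A=cv2.approxPolyDP(k,2,True)[:,0].tolist(); print(A,[np.round(rkinv(ray(C,*p,.042)),4).tolist() for p in A])
go([.46,.12,.33],np.radians(75))
E
```

```text
[ 0.48006375 -0.19639326  0.31538522] [ 0.26037906 -0.80695232  0.04537097]
[[245, 271], [250, 331], [365, 331], [367, 271]] [[0.6242, -0.1524], [0.7069, -0.1508], [0.7069, -0.0045], [0.6242, -0.0052]]
[[326, 239], [327, 268], [356, 268], [357, 239]] [[0.5835, -0.0549], [0.6203, -0.0535], [0.6203, -0.0186], [0.5835, -0.0185]]
[[254, 240], [257, 267], [301, 268], [302, 239]] [[0.5847, -0.1396], [0.619, -0.1377], [0.6203, -0.0848], [0.5835, -0.0831]]
SHIFT [100.7 300.6 -14.4] ROT [-0.   -0.02  0.02] | q7 1.85 tcp [ 0.4801 -0.1964  0.3154] t 53.5 w 0.0700 F [ 0.3 -0.8  0. ]
```

Both plates are home: rear edges lie 36 mm before the rack face. Last, a numeric check of the three hung stops.

Request:
drive_tool:
  targets: "30 50 -14 0 0 0 85;60 100 -14 0 0 0 85;90 150 -14 0 0 0 85;100 200 -14 0 0 0 85;100 250 -14 0 0 0 85;100 320 -14 0 0 0 85;100 320 -14 0 0 0 85;100 320 -14 0 0 0 85"

```text
clock: 54.35
tcp_pos: [0.4659, 0.1453, 0.3285]
eef_rot: [-0.001, 0.125, 0.992, -0.0]
contact_force: [-0.4, -1.0, -0.3]
width: 0.0852
gripper_force: 0.0
```

Request:
drive_tool:
  targets: "0 0 0 0 0 0 85;0 0 0 0 0 0 85;0 0 0 0 0 0 85"

```text
clock: 54.65
tcp_pos: [0.466, 0.1368, 0.3305]
eef_rot: [-0.0, 0.131, 0.991, -0.0]
contact_force: [0.7, -0.0, -0.2]
width: 0.085
gripper_force: 0.0
```

```bash
python3 - <<'E'
from h import *
C,im=snap('wrist','w21.png'); s=read_state(); print(s['tcp_pos'])
for n,a in (('a',-165),('b',-165+144),('c',-165-72)):
    for r in (.071,.081,.091): print(n,r,np.round(proj(C,[*br(r,a),.152]),0),end=' ')
    print()
m=(im.min(2)>150).astype(np.uint8)
cs,_=cv2.findContours(m,cv2.RETR_EXTERNAL,cv2.CHAIN_APPROX_NONE)
u0,v0=proj(C,[*AX,.15])
for k in cs:
    A=cv2.contourArea(k); r=cv2.minAreaRect(k); x,y=r[0]
    if 60<A<3000 and np.hypot(x-u0,y-v0)<170:
        P=ray(C,x,y,.152)[:2]-AX; b=cv2.boxPoints(r); Q=np.array([ray(C,*p,.152)[:2] for p in b]); l=[np.hypot(*(Q[1]-Q[0])),np.hypot(*(Q[2]-Q[1]))]
        print(np.round((x,y)),A,'if z=.152: r %.3f ang %.0f'%(np.hypot(*P),np.degrees(np.arctan2(P[1],P[0]))),np.round(l,3))
E
```

```text
[0.46599948 0.13691677 0.33068269]
a 0.071 [411. 220.] a 0.081 [406. 211.] a 0.091 [401. 201.] 
b 0.071 [429. 345.] b 0.081 [427. 353.] b 0.091 [425. 361.] 
c 0.071 [501. 229.] c 0.081 [509. 221.] c 0.091 [518. 213.] 
[486. 390.] 78.0 if z=.152: r 0.138 ang 10 [0.015 0.012]
[422. 372.] 66.0 if z=.152: r 0.104 ang -22 [0.021 0.009]
[419. 356.] 180.5 if z=.152: r 0.085 ang -26 [0.011 0.024]
[518. 336.] 153.0 if z=.152: r 0.101 ang 39 [0.063 0.014]
[423. 323.] 331.5 if z=.152: r 0.048 ang -34 [0.025 0.034]
[516. 313.] 139.5 if z=.152: r 0.083 ang 51 [0.014 0.014]
[362. 298.] 150.0 if z=.152: r 0.079 ang -93 [0.015 0.014]
[338. 288.] 62.0 if z=.152: r 0.102 ang -101 [0.008 0.01 ]
[439. 293.] 115.5 if z=.152: r 0.012 ang -27 [0.008 0.023]
[482. 292.] 119.5 if z=.152: r 0.041 ang 58 [0.028 0.011]
[319. 365.] 1988.0 if z=.152: r 0.152 ang -66 [0.12  0.158]
[409. 279.] 1903.5 if z=.152: r 0.034 ang -109 [0.06  0.101]
[463. 245.] 613.5 if z=.152: r 0.040 ang 144 [0.029 0.044]
[485. 223.] 240.5 if z=.152: r 0.067 ang 136 [0.024 0.01 ]
[515. 218.] 611.5 if z=.152: r 0.086 ang 122 [0.015 0.048]
[515. 196.] 97.0 if z=.152: r 0.101 ang 131 [0.01 0.01]
[531. 189.] 90.0 if z=.152: r 0.113 ang 127 [0.01 0.01]
[501. 191.] 101.0 if z=.152: r 0.098 ang 139 [0.012 0.01 ]
[488. 184.] 68.0 if z=.152: r 0.099 ang 147 [0.011 0.007]
[468. 188.] 381.5 if z=.152: r 0.092 ang 157 [0.04  0.017]
[552. 229.] 351.0 if z=.152: r 0.109 ang 104 [0.03  0.156]
```

```bash
python3 - <<'E'
import cv2,numpy as np
im=cv2.imread('pics/w21.png').min(2)
ch=' .:-=+*#%@'
for x0,x1,y0,y1 in ((360,450,190,262),(375,470,325,385)):
    for r in im[y0:y1:3,x0:x1:2]: print(''.join(ch[min(9,int(v)//26)] for v in r))
    print('-----')
E
```

```text
##%@@@@#*=---=*%@@%#*++#=--------+#*=====###+
###%@#+---=++++*%@@%#+*=------+#%%%#======+--
#%###=----=+++++#%@*=------+#%%%%%%%#+======%
#####%=----=++#%+-------=*%%%%%%%%%%%+=====%@
#######-----+%+=-----=*%%%%%%%%%%%%###+=====#
######%*----------=*%%%%@%%%%%%%#######+=====
#######%*-------+%%@%%%%%%%%###########+=====
#######*#+---+#%@@@@%%%%%%+======+*#+========
#####+===#+#%@@@@@@@@%%@%#*=+==-=============
##+======+#%@%%@@@@#++%@@%#*%@@%%+===========
===========*@@@%%+--++*%@%%#**=-----=========
============#%*=--=++++#%@%%#=------=========
===============--=++++++#%@%%*----=*++=======
===============-=++++=--+#%@#=--=*#*++=======
==============--++++-----==---+#%#*++++=====*
==============-=+++=------=*%%%%*++++++=====#
==============-=++++=++*#%%%@@%%*=+*%%%+====*
==============-=++++++***+=+#%@%#*=%%%#====*#
+===============++++#%%=:---+%%%%#+-*%*====**
=:::=======+*###+#%%%%%%=:---*%%%%#+-=======-
....=############%%%%%%%%=---=#%%%%*=--====--
....:*############%%%%%%%%=---=#%@#++=--==-==
.....=##############%%%%%%#----+#*+++=----==+
.....:*################%%%%#----++=++=----
[... 295 characters left out ...]
-===-==-
:::::::::::::===-------------.          .-======
:::::::::::::-===------------.           .-=====
::::::::::::::-==------------             :--=--
::::::::::::::-==*%%%%%###**=              :=-=-
:::::::::::::::-=%%%%%%%%%%%+               -=-=
-:::::::::::::::+%%%%%%%%%%%+               .-=-
*##*+=--:::::::::-=+=====+++-                .-=
..::-+**#**+=-::::=====-::::.                 .-
::::::::::-=+*#**+==++==:::::                  .
:::::::=====-:::=++*#%#*=--::                   
::::::-============*%@%*+****-                  
::::::===============++=======.                 
:::::-========================:                 
:::::==========================.                
-----
```

```bash
python3 - <<'E'
from h import *
C=cam('wrist')
u=np.array([np.cos(np.radians(-165)),np.sin(np.radians(-165))]); w=np.array([-u[1],u[0]])
for r in (.06,.083):
  for n,dr,lat,z in (('top',.005,.024,.152),('top',.005,-.024,.152),('topback',-.005,.024,.152),('topback',-.005,-.024,.152),('footnear',.025,.025,.064),('footnear',.025,-.025,.064)):
    print(r,n,np.round(proj(C,[*(AX+(r+dr)*u+lat*w),z])),end='; ')
  print()
print('tip',np.round(proj(C,[*(AX+.116*u),.137])))
im=cv2.imread('pics/w21.png').min(2)
g=im[205:262,370:450]; ch=' .:-=+*#%@'
for i,r in enumerate(g[::2]): print(205+2*i,''.join(ch[min(9,int(v)//26)] for v in r))
E
```

```text
0.06 top [390. 238.]; 0.06 top [437. 213.]; 0.06 topback [395. 247.]; 0.06 topback [442. 222.]; 0.06 footnear [368. 199.]; 0.06 footnear [408. 176.]; 
0.083 top [379. 217.]; 0.083 top [427. 191.]; 0.083 topback [384. 226.]; 0.083 topback [431. 201.]; 0.083 footnear [358. 181.]; 0.083 footnear [399. 158.]; 
tip [386. 175.]
205 ##%%*=--------------------==*#%%%%%%%%@%%%%%%%%%%%%%%##############*+===========
207 ###%%#+----------------=+*%%%@%%%%%%%%%%%@%%%%%%%###################*+==========
209 ####%%*=-----------=+*#%%@@@@@%%%%%%%%%%@%%%*+++++***+*###########*+============
211 ####**#*+------=+*#%%@@@@@@@@@%%%%%%%%%%%*+=============++*##*++================
213 *+====+**+===*#%%@@@@@@@@@@@@@@@%%%@@%%%##+=------==========+===================
215 =======+#%#%%@@@@%@@@@@@@@@@@@%%%%%@@@%%%##**#%%##**+===========================
217 ========+*#%%@@@%@%@@@@@@@@%#*+=+#%%@@@%%%##*#%@@@@@%%%#+=======================
219 ===========+#%@@@@@@@@@%#*+=--==+*#%%@@@%%%##*#%%##*+++===--====================
221 ============+#%@@@%%%#*=----=+++++**#%%@@%%%##*==------------===================
223 =======
[... 988 characters left out ...]
=-+##*==========++++
247 ===========++**######*+*#%%%%%%%%%%%%*=-:------=*#%%%@%%%%#*+=-===============--
249 ++*###***##############%%%%%%%%%%%%%%%#=--------=*#%%%%%%%%#*+=---==========----
251 #######################%%%%%%%%%%%%%%%%#+=-------=*#%%%%%%%#*+==----=======---==
253 *########################%%%%%%%%%%%%%%%%*=-------=*#%%%@%#*+++==----====---====
255 +##########################%%%%%%%%%%%%%%%*=-:-----=*#%%#*++++++==--------====++
257 -*############################%%%%%%%%%%%%%#=-:-----=+*#*+++++++==------====++++
259 :=*##############*#################%%%%%%%%%#=-:-----=++++=++++==------------===
261 .:+##########*+=-=+###########################+-::----=======-------::::........
```

```bash
python3 -c "
from bench import *
print(hand_in())"
```

```text
the job is handed in; nothing more can be done
None
```

I handed the job in at about 55 s. My last camera checks put all three T-stops on their own branches and both plates fully home in their matching slots; part of one stop was hidden by the gripper in that check, and no verdict came back.

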